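Free a glued board from a clamp with a left-hand and a right-hand screw

ROBOT

A 6-joint arm with a two-finger parallel gripper is mounted at the origin on a cart in front of the work surface, level with it; the furniture and walls round the work are solid. World frame = base frame: x ahead of the robot, y to its left, z up, the work surface at z = 0. Lengths are in m, angles in rad, forces in N, time in s.
With the tool pointing down it reaches from about 0.375 to 0.9 m from the base axis. Payload 3.1 kg.
Tool frame: the origin (TCP) lies at the very end of the fingers, on their centre line; the grasp point (between the pads) lies 19 mm behind it (robot.hold_point_z is the z of the grasp point in the tool frame, in m); z points along the fingers, y is the direction in which the jaws open and shut (so a half turn about z gives the same grasp; the last joint's range is limited). The gripper opens to 87 mm and grips with 3 to 60 N. Pads are 19 mm wide; open, the fingers measure 117 mm over their backs; the gripper's body (75 mm by 190 mm) begins 51 mm behind the grasp point.
Start: joints at [1.123, 0.527, 1.433, -0, 1.181, -0.178], TCP at [0.167, 0.602, 0.223] pointing down, gripper open.
Joint ranges: [-3.08, 3.08], [-0.75, 2.2], [0.22, 2.44], [-1.43, 4.57], [0, 2.65], [-2.85, 2.85]. Speed limits (rad/s): [2.79, 2.79, 3.14, 3.14, 3.14, 3.14].

INTERFACE

Orientations are given as a unit quaternion [x, y, z, w].
In Python, from rig import robot, viewer, spotter gives the robot as it stands.
- The arm moves only by the shell command python3 -m crank 'ROWS' [FORCE]. ROWS is text: rows parted by semicolons, each of 7 numbers parted by spaces: the turn, a rotation vector about the tool's x, y, z in units of 5 degrees (1.0 is 5 degrees), then the shift along the tool's x, y, z in units of 40 mm (1.0 is 40 mm), then the gripper's target within -1 to 1 (shut at 1, half-way at 0, fully open at -1). A call has 1 to 5 rows; each row shifts and turns the pose as measured when the row begins, along the tool's axes as they then stand; what a row does not reach is not made up. A row lasts 1/8 s, in which the tool goes at most 62.5 mm and 10.7 degrees, less where a joint would pass 70% of its speed; a pose out of reach is approached as far as the arm can. A call is refused whole if a number of a shift passes 1 or a number of a turn 1, either way. A call with a gripper value outside its range is refused whole. The fingers move at their own pace and stop on an object; FORCE is the grip in N (left out, the last holds). Time passes only in rows, so rows that do not move let the fingers close. It gives the time, the measured TCP pose, the force and the opening at its end, in the units of the state.
- robot.get_obs(): the state, without advancing time (a new reading comes with each control period).
- viewer.camera(name): name is "scene" or "top" or "wrist"; returns a dict with "img" (420x560x3 uint8, red, green, blue), "camera_matrix" (3x3 intrinsics, pixels), "distortion" ([k1, k2, p1, p2, k3] as OpenCV has them; the pictures are not rectified), "xyz" and "attitude" of the camera in the world. Camera axes: x right, y down, z forward; pixel columns grow to the right and rows downward; lengths in m; the calibration is good to about 2 mm. A picture is of the moment at which its call begins. There is no depth.
- robot.hand_in(): hands the job in, once; it reports no verdict.
Trained networks look in a picture, given as the dict that the camera call returned (one of the last four; its "shot" number tells which), for a name from the list of things; names that differ only in an ending like _2 or _b are one class to them, and where a whole thing is asked for, a point or a joint stands for the part that bears it (a point fixed in the world has none). Each returns a list of dicts, best first, with "score" (0 to 1); they miss things now and then, are a little off and sometimes report something else, mostly with a low value. They report only what shows in the picture. A call takes as long as a camera call.
- spotter.boxes_of(name, picture): "at" ([x, y, z] in m, in the coordinates of the camera as it stood for that picture, good to about 4 mm: the middle of the surface that is visible of it).
The state is a dict: "time": time; "q": joint angles; "joint_velocities": joint speeds; "joint_torque": joint torques, N m; "position": TCP position; "tool_rot": TCP orientation; "ft_force": force on the tool from outside, world axes, zero at the start; "moment": the same for the moment, N m; "grip_width": finger opening in m.
Only numpy, scipy, OpenCV 4.12 (cv2) and the standard library are available. Lean on these libraries where they do the work, as an engineer would, in place of code of your own. Each camera call takes 0.05 s, during which the arm holds its last target.

TASK

The glue on the wooden board is dry: back off both T-bar knobs of the clamp until each steel strap has risen at least 2 mm, then draw the board out of the open end and lay it flat on the middle of the notebook without dropping it. One of the two screws has a left-hand thread, nobody knows which, so feel gently which way each knob gives and never put more than half a newton metre on it. Do not drag the board while a strap is still tight, and leave the mug, stapler and other small things where they are.

Things in the scene. Friction and masses are not known exactly. Their poses are not given: they have to be found in the camera images.
- clamp: Grey gluing clamp fixed to the desk. Origin on the desk midway between two screws at y = +-50 mm; z up, x along the board. Base plate 22 mm thick: 200 mm (y) x 56 mm (x), with a tongue 50 mm wide to x = -70 mm under the board. Each screw presses a steel strap 84 mm long (y), 26 mm wide, top 49 mm above the desk, on the board's edge. The board sticks out of the open end, -x.
- knob_left (a point): Centre of the black T-bar knob on top of the clamp, on its vertical screw axis 50 mm to +y of the clamp's origin, 73 mm above the desk. Bar 54 mm long, 13 mm thick, 26 mm high (60 to 86 mm above the desk), straight sides. This frame is the clamp's and does not turn with the knob; at the start the bar lies along the clamp's x axis. The knob turns about z, without rising.
- knob_right (a point): Centre of the other black T-bar knob on its vertical screw axis 50 mm to -y of the clamp's origin, 73 mm above the desk. Bar 54 mm long, 13 mm thick, 26 mm high (60 to 86 mm above the desk), straight sides. This frame is the clamp's and does not turn with the knob; at the start the bar lies along the clamp's x axis. The knob turns about z, without rising.
- screws (a point): Clamp's origin raised 22 mm. Of the two screws one has a right-hand thread (loosens counter-clockwise from above), the other a left-hand (loosens clockwise); which is which differs from run to run and cannot be seen. Both shut tight. Loosening, a knob gives at 0.13 N m and turns on at 0.1 to 0.2; tightening, torque climbs 2 N m per rad. 1 rad opens 2 mm; a hard stop comes at 1.6 rad.
- jaw_a (a joint): Height (m) of the steel strap of one of the two screws above shut: 0 shut, 0.0032 fully open; which screw is not told. It rises 2 mm per rad of loosening.
- jaw_b (a joint): Height (m) of the steel strap of the other screw above shut: 0 shut, 0.0032 fully open; which screw is not told. It rises 2 mm per rad of loosening.
- wind_a (a joint): Twist (rad, counter-clockwise from above positive) of the knob of the same screw as jaw_a on its springy spindle: torque / 2 N m per rad, so 0.25 is 0.5 N m, where the screw is spoilt. 0 when let go.
- wind_b (a joint): Twist (rad, counter-clockwise from above positive) of the knob of the same screw as jaw_b on its springy spindle: torque / 2 N m per rad, so 0.25 is 0.5 N m, where the screw is spoilt. 0 when let go.
- board_centre (a point): Centre of the loose wooden board of two glued strips, 140 mm long (its x), 44 mm wide (y), 14 mm thick (z), about 80 g. At the start it lies through the clamp along the clamp's x, its centre 45 mm to -x of the clamp's origin, 29 mm above the desk. Sprung rubber pads under the straps press it with 8 N each until a strap is 1 mm up. Draw it 40 mm or more along the clamp's -x, level, before lifting.
- board_grip (a point): Point on the board's centre line, half-way up, 45 mm from its centre towards its outer (-x) end: here it overhangs the base, 22 mm clear of the desk, and can be gripped across its 44 mm width from above, clear of straps and knobs.
- notebook_top (a point): Middle of the upper cover of the tan spiral notebook fixed on the desk, 210 mm (x) by 152 mm (y); the cover lies 10 mm above the desk (the wire spiral at its edge 13 mm).
- stapler: Red and black stapler, 148 x 37 x 40 mm, a bystander; origin under its centre.
- clip_dish: Small brass dish of clips, 68 mm across, 24 mm high, a bystander; origin under its centre.
- mug: White mug, 95 mm high, a bystander; origin under its centre.
- eraser: Eraser, 48 x 23 x 13 mm, a bystander; origin under its centre.
- tape_masking: Roll of masking tape, 103 mm across, 25 mm high, a bystander; origin under its centre.
- sticky_pad: Yellow pad of sticky notes, 76 x 76 x 18 mm, a bystander; origin under its centre.
- board: The whole board; see board_centre. Origin under its centre.

How it is judged:
By the outcome, as a careful person would: the job done as asked, in the order asked, and still so for the second after the job is handed in, with the robot touching nothing.
It also fails if it takes over 69 s, if anything falls off the work surface, if the arm or the gripper's body presses on something with over 40 N, if the wrist force passes 120 N, or if a joint passes its speed limit or range.

## Working session

There is one attempt and no reset: what is moved stays moved. The work goes in short steps, Python scripts to look and compute and a shell command to move; the robot and the scene stay as the last step left them, time stands still between calls to the robot, and variables do not carry over. Pictures are saved under pics/ and viewed, and the job is handed in when it is done.

```bash
ls; mkdir -p pics; cat > h.py <<'E'
import numpy as np, cv2
from scipy.spatial.transform import Rotation as R
from rig import robot, viewer, spotter
def cam(n,save=None):
    p=viewer.camera(n)
    if save: cv2.imwrite('pics/'+save+'.png',p['img'][:,:,::-1])
    return p
def Rc(p):
    a=np.array(p['attitude'],float)
    return a if a.shape==(3,3) else R.from_quat(a).as_matrix()
def w(p,at): return Rc(p)@np.array(at)+np.array(p['xyz'])
def px2w(p,u,v,z):
    n=cv2.undistortPoints(np.array([[[u,v]]],float),np.array(p['camera_matrix']),np.array(p['distortion']))[0,0]
    d=Rc(p)@np.array([n[0],n[1],1]); o=np.array(p['xyz']); return o+d*(z-o[2])/d[2]
def w2px(p,X):
    X=np.atleast_2d(X); c=(X-np.array(p['xyz']))@Rc(p)
    return cv2.projectPoints(c.astype(float),np.zeros(3),np.zeros(3),np.array(p['camera_matrix']),np.array(p['distortion']))[0][:,0]
E
python3 - <<'E'
from h import *
for n in ['scene','top','wrist']:
    p=cam(n,n+'0'); print(n,p['xyz'],p['attitude'],np.array(p['camera_matrix']).round(1).tolist())
    if n!='wrist' or 1:
        for k in ['clamp','knob_left','knob_right','board_centre','board_grip','notebook_top','stapler','mug','clip_dish','eraser','tape_masking','sticky_pad'] if n!='wrist' else []:
            print(k,[(w(p,d['at']).round(3).tolist(),round(d['score'],2)) for d in spotter.boxes_of(k,p)[:3]])
print(robot.get_obs())
E
```

```text
pics
scene [-0.33811773 -0.88916989  0.76057521] [ 0.79236892 -0.34987076  0.19254502 -0.4611598 ] [[410.1, 0.0, 281.5], [0.0, 410.1, 207.9], [0.0, 0.0, 1.0]]
clamp [([0.486, 0.17, 0.02], 0.76)]
knob_left [([0.485, 0.166, 0.017], 0.88)]
knob_right [([0.486, 0.168, 0.019], 0.86)]
board_centre [([0.526, 0.128, 0.034], 0.76), ([0.361, 0.251, 0.024], 0.63)]
board_grip [([0.526, 0.128, 0.036], 0.61)]
notebook_top [([0.529, -0.28, 0.006], 0.78)]
stapler [([0.485, 0.169, 0.021], 0.72), ([0.359, 0.247, 0.025], 0.56), ([0.459, 0.179, 0.05], 0.23)]
mug [([0.651, -0.466, 0.066], 0.79)]
clip_dish []
eraser [([0.676, -0.045, 0.008], 0.38)]
tape_masking [([0.626, 0.362, 0.018], 0.65)]
sticky_pad [([0.705, 0.186, 0.018], 0.57)]
top [ 0.28276743 -0.06249475  1.33648727] [ 0.71069834 -0.6963484   0.06828034 -0.07310658] [[467.8, 0.0, 280.0], [0.0, 467.8, 206.7], [0.0, 0.0, 1.0]]
clamp [([0.496, 0.178, 0.023], 0.62)]
knob_left [([0.499, 0.178, 0.021], 0.58)]
knob_right [([0.499, 0.179, 0.02], 0.74)]
board_centre [([0.53, 0.14, 0.036], 0.6)]
board_grip [([0.53, 0.138, 0.035], 0.9), ([0.463, 0.181, 0.04
[... 521 characters left out ...]
7], [0.0, 0.0, 1.0]]
{'time': 1.35, 'q': array([ 1.12253494e+00,  5.27494178e-01,  1.43269828e+00, -7.96896864e-06,
        1.18137312e+00, -1.78489264e-01]), 'joint_velocities': array([ 0.00153207,  0.00047951, -0.00097161,  0.00148352, -0.0001716 ,
       -0.00050894]), 'joint_torque': array([-1.23880327e-04, -4.40011275e+01, -1.76982433e+01,  6.33852230e-02,
        5.05206187e-02, -4.11132316e-05]), 'position': array([0.16653116, 0.60239121, 0.22255253]), 'tool_rot': array([1.34475911e-01, 9.90916863e-01, 1.17413833e-05, 7.67972548e-06]), 'ft_force': array([-0.04821205,  0.78600503,  0.1763162 ]), 'moment': array([ 0.01954154,  0.02541532, -0.02841751]), 'grip_width': 0.0875084047565862}
```

View pics/top0.png

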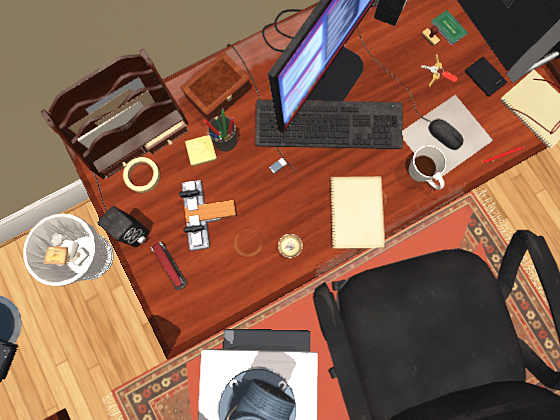

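View pics/scene0.png

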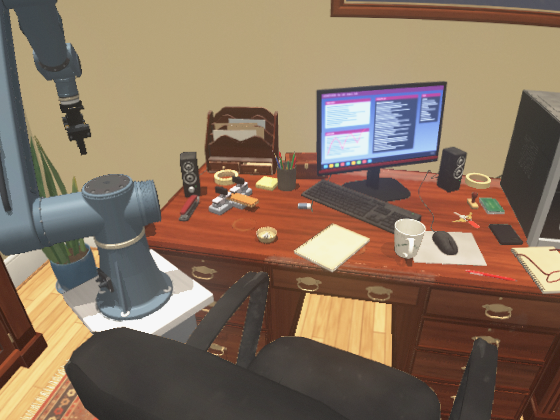

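```bash
python3 - <<'E'
import cv2
a=cv2.imread('pics/top0.png')[165:265,150:250]
cv2.imwrite('pics/crop0.png',cv2.resize(a,None,fx=6,fy=6,interpolation=cv2.INTER_CUBIC))
E
```

```text
(no output)
```

View pics/crop0.png

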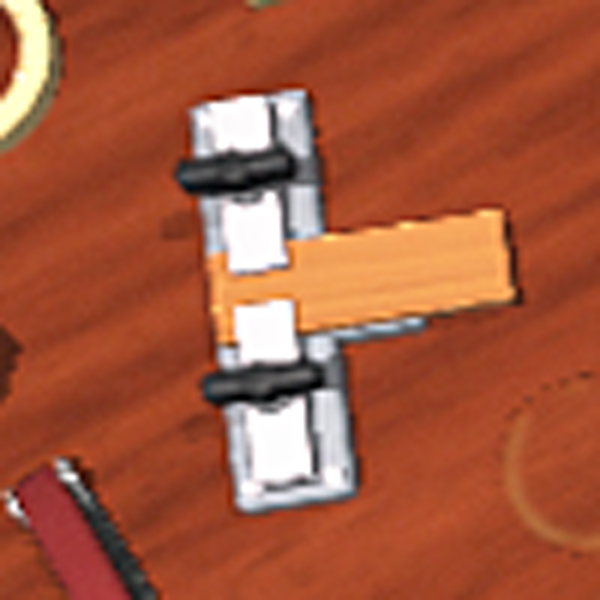

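```bash
python3 - <<'E'
from h import *
p=cam('top')
f=lambda u,v,z:px2w(p,150+(u+.5)/6-.5,165+(v+.5)/6-.5,z)
kr=f(238,171,.083);kl=f(266,381,.083)
print('kr',kr,'kl',kl,np.linalg.norm(kr-kl), (kr+kl)/2)
d=(kl-kr)[:2]; print('yaw from knobs',np.degrees(np.arctan2(-d[0],d[1])))
for a,b in [((180,177),(294,162)),((205,388),(325,375))]:
    A=f(*a,.083);B=f(*b,.083);D=(A-B)[:2];print('bar',np.degrees(np.arctan2(D[1],D[0])),np.linalg.norm(D))
c1=f(501,210,.036);c2=f(518,298,.036);c0=f(210,255,.036);c3=f(220,342,.036)
print('board end',(c1+c2)/2,'in end',(c0+c3)/2,np.linalg.norm(c1-c2),np.linalg.norm((c1+c2)-(c0+c3))/2,'centre',(c0+c1+c2+c3)/4)
D=((c0+c3)-(c1+c2))[:2];print(np.degrees(np.arctan2(D[1],D[0])))
# base plate corners z=.022: 
for u,v in [(190,105),(305,90),(355,492),(240,512)]: print(f(u,v,.022))
for s in [(333,177),(381,178),(383,248),(332,247)]: print('nb',px2w(p,*s,.010))
E
```

```text
kr [0.5703609  0.19953132 0.083     ] kl [0.47322863 0.18104532 0.083     ] 0.09887573001094177 [0.52179476 0.19028832 0.083     ]
yaw from knobs 100.7755370248106
bar 98.83630374822846 0.05266734951403339
bar 97.43412407239515 0.05448520140967419
board end [0.54347158 0.07830382 0.036     ] in end [0.51927882 0.21656889 0.036     ] 0.043399047426420895 0.1403656686763105 centre [0.5313752  0.14743635 0.036     ]
99.92478556587247
[0.6166576  0.23752571 0.022     ]
[0.62521844 0.18217895 0.022     ]
[0.43061481 0.14794602 0.022     ]
[0.4200643  0.20158544 0.022     ]
nb [ 0.64376109 -0.20401918  0.01      ]
nb [ 0.64354194 -0.34462477  0.01      ]
nb [ 0.43794633 -0.34579368  0.01      ]
nb [ 0.43792711 -0.20084309  0.01      ]
```

```bash
cat >> h.py <<'E'
def go(x,y,z,head,o=None):
    "head: tool-y heading deg (mod 180); prints delta in tool units"
    o=o or robot.get_obs()
    M=R.from_quat(o['tool_rot']).as_matrix()
    d=(M.T@(np.array([x,y,z])-o['position']))/0.04
    h=np.degrees(np.arctan2(M[1,1],M[0,1])); dh=(head-h+90)%180-90
    # tilt fix: rotation vector in tool axes bringing tool z to -world z
    tz=M[:,2]; ax=M.T@np.cross(tz,[0,0,-1]); ax=np.degrees(ax)/5
    print('shift units',d.round(2),'turn z units',round(-dh/5,2),'tilt xy',ax[:2].round(2),'head',round(h,2),'pos',o['position'].round(4),'q6',round(o['q'][5],2),'F',o['ft_force'].round(1),'Mz',o['moment'].round(3),'grip',round(o['grip_width'],4),'t',round(o['time'],2))
E
python3 -c "
from h import *
go(.4738,.1828,.17,10)"
```

```text
shift units [-10.2   -8.06   1.31] turn z units 12.91 tilt xy [ 0. -0.] head 74.55 pos [0.1665 0.6024 0.2226] q6 -0.18 F [-0.6 -0.2 -0.4] Mz [-0.031  0.033 -0.074] grip 0.0873 t 1.4
```

```bash
python3 -m crank '0 0 0 -1 -.8 0 -1;0 0 0 -1 -.8 0 -1;0 0 0 -1 -.8 0 -1;0 0 0 -1 -.8 0 -1;0 0 0 -1 -.8 0 0'; python3 -m crank '0 0 0 -1 -.8 0 0;0 0 0 -1 -.8 0 0;0 0 0 -1 -.8 0 0;0 0 0 -1 -.8 0 0;0 0 0 0 0 0 0';python3 -c "
from h import *
go(.4738,.1828,.17,10)"
```

```text
time: 2.02
position: [0.3199, 0.3936, 0.2227]
tool_rot: [0.13, 0.991, 0.002, 0.001]
ft_force: [0.4, 0.4, -0.1]
grip_width: 0.0826
time: 2.65
position: [0.4485, 0.2208, 0.224]
tool_rot: [0.133, 0.991, 0.004, 0.004]
ft_force: [-1.0, 1.0, 0.3]
grip_width: 0.0448
shift units [-0.85 -0.76  1.35] turn z units 12.94 tilt xy [0.1  0.08] head 74.71 pos [0.4485 0.2208 0.224 ] q6 -1.08 F [-1.   1.   0.3] Mz [-0.065  0.063 -0.002] grip 0.0448 t 2.65
```

```bash
python3 -m crank '0 0 1 -.85 -.76 .5 0;.1 .1 1 0 0 .5 0;0 0 1 0 0 0 0;0 0 1 0 0 0 0;0 0 1 0 0 0 0'; python3 -m crank '0 0 1 0 0 0 0;0 0 1 0 0 0 0;0 0 1 0 0 0 0;0 0 1 0 0 0 0;0 0 1 0 0 0 0';python3 -c "
from h import *
go(.4738,.1828,.17,10)"
```

```text
time: 3.28
position: [0.4721, 0.1853, 0.1831]
tool_rot: [0.351, 0.937, 0.001, -0.002]
ft_force: [-0.5, 0.6, -1.1]
grip_width: 0.0436
time: 3.9
position: [0.4676, 0.1912, 0.1833]
tool_rot: [0.549, 0.836, 0.001, -0.005]
ft_force: [1.2, -0.6, -0.3]
grip_width: 0.0436
shift units [-0.26  0.06  0.33] turn z units 2.69 tilt xy [-0.05 -0.09] head 23.45 pos [0.4676 0.1912 0.1833] q6 -0.25 F [ 1.2 -0.6 -0.3] Mz [-0.112  0.009  0.044] grip 0.0436 t 3.9
```

```bash
python3 -m crank '0 0 1 -.26 .06 .3 0;0 -.1 1 0 0 0 0;0 0 .69 0 0 0 0;0 0 0 0 0 0 0';python3 - <<'E'
from h import *
go(.4738,.1828,.17,10)
p=cam('wrist','w1')
for k in ['knob_left','board_grip']:
  print(k,[(w(p,d['at']).round(4).tolist(),round(d['score'],2)) for d in spotter.boxes_of(k,p)[:3]])
o=np.array([.523,.1915,0]);t=np.radians(100);ex=np.array([np.cos(t),np.sin(t),0]);ey=np.array([-np.sin(t),np.cos(t),0]);z=np.array([0,0,1])
im=p['img'][:,:,::-1].copy()
def poly(l,c):
  q=w2px(p,[o+a*ex+b*ey+h*z for a,b,h in l]);cv2.polylines(im,[np.round(q).astype(int).reshape(-1,1,2)],True,c,1)
for s in(.05,-.05): poly([(.027,s+.0065,.086),(.027,s-.0065,.086),(-.027,s-.0065,.086),(-.027,s+.0065,.086)],(0,255,0))
poly([(.028,.1,.022),(.028,-.1,.022),(-.028,-.1,.022),(-.028,.1,.022)],(255,0,0))
poly([(.025,.022,.036),(.025,-.022,.036),(-.115,-.022,.036),(-.115,.022,.036)],(0,255,255))
cv2.imwrite('pics/w1o.png',im)
E
```

```text
time: 4.4
position: [0.4709, 0.187, 0.1712]
tool_rot: [0.644, 0.765, -0.002, -0.002]
ft_force: [-0.4, 0.7, 0.0]
grip_width: 0.0437
shift units [-0.12  0.05  0.03] turn z units -0.03 tilt xy [-0.07  0.  ] head 9.85 pos [0.4709 0.187  0.1712] q6 -0.01 F [-0.4  0.7  0. ] Mz [-0.064  0.019  0.026] grip 0.0437 t 4.4
knob_left [([0.5021, 0.209, 0.0231], 0.56)]
board_grip [([0.5257, 0.1708, 0.0347], 0.72)]
```

View pics/w1o.png

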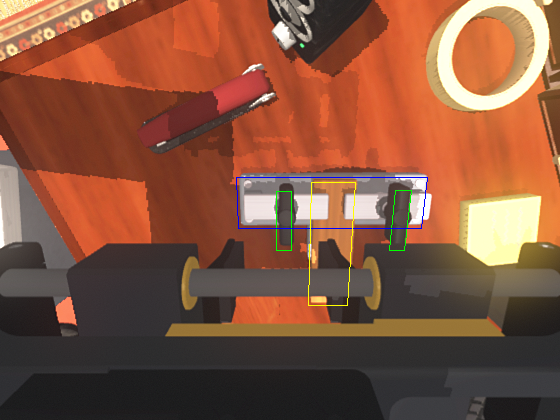

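```bash
python3 - <<'E'
import cv2
a=cv2.imread('pics/w1o.png')[160:270,225:440]
cv2.imwrite('pics/c1.png',cv2.resize(a,None,fx=3.7,fy=3.7,interpolation=cv2.INTER_CUBIC))
a=cv2.imread('pics/w1.png')[160:270,225:440]
cv2.imwrite('pics/c2.png',cv2.resize(a,None,fx=3.7,fy=3.7,interpolation=cv2.INTER_CUBIC))
E
```

```text
(no output)
```

View pics/c1.png

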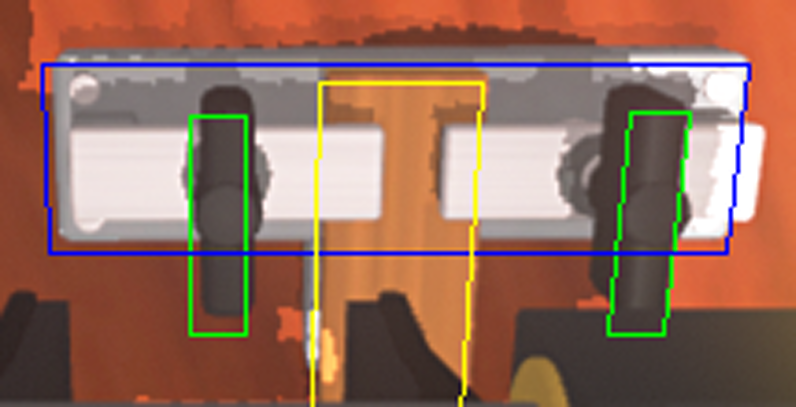

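View pics/c2.png

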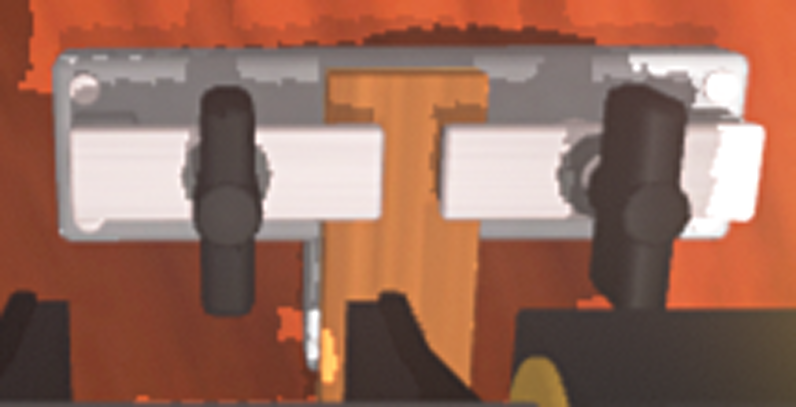

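```bash
python3 - <<'E'
from h import *
from scipy.optimize import least_squares
pw=cam('wrist'); pt=cam('top')
W=lambda u,v:(225+(u+.5)/3.7-.5,160+(v+.5)/3.7-.5)
T=lambda u,v:(150+(u+.5)/6-.5,165+(v+.5)/6-.5)
# model pts (clamp frame) , pixel
wp=[((0,.05,.086),W(229,210)),((0,-.05,.086),W(656,213)),
 ((.028,.1,.022),W(56,52)),((-.028,.1,.022),W(66,240)),((.028,-.1,.022),W(748,54)),
 ((.013,.008,.049),W(383,126)),((-.013,.008,.049),W(383,219)),((.013,-.008,.049),W(443,126)),((-.013,-.008,.049),W(443,219)),
 ((.025,.022,.036),W(328,70)),((.025,-.022,.036),W(487,70))]
tp=[((0,-.05,.085),T(238,171)),((0,.05,.085),T(266,381)),((-.115,-.022,.036),T(501,210)),((-.115,.022,.036),T(518,298)),
 ((.028,-.1,.022),T(190,105)),((-.028,-.1,.022),T(310,90)),((-.028,.1,.022),T(355,492)),((.028,.1,.022),T(240,512))]
def model(s,L):
    t=s[2];M=np.array([[np.cos(t),-np.sin(t),0],[np.sin(t),np.cos(t),0],[0,0,1]])
    return np.array([M@np.array(m)+[s[0],s[1],0] for m,_ in L])
def fit(sets,n):
    f=lambda s:np.concatenate([((w2px(p,model(s,L))-np.array([q for _,q in L]))*g).ravel() for p,L,g in sets])
    r=least_squares(f,[.523,.1915,np.radians(100)],loss='soft_l1');s=r.x
    e=f(s).reshape(-1,2)
    t=s[2];ey=np.array([-np.sin(t),np.cos(t)])
    print(n,s[:2].round(4),np.degrees(t).round(2),'kl',(s[:2]+.05*ey).round(4),'kr',(s[:2]-.05*ey).round(4)); print(e.round(1).tolist())
fit([(pw,wp,1)],'wrist');fit([(pt,tp,1)],'top');fit([(pw,wp,.8),(pt,tp,2.8)],'both')
E
```

```text
wrist [0.5246 0.195 ] 99.82 kl [0.4753 0.1865] kr [0.5738 0.2035]
[[-0.7, 0.5], [0.2, -0.0], [-2.3, -0.0], [-3.1, 0.2], [2.6, -0.3], [0.7, -0.4], [-0.5, 0.1], [1.0, -0.4], [-0.5, 0.1], [0.1, 0.2], [1.2, 0.3]]
top [0.5228 0.1912] 100.14 kl [0.4735 0.1824] kr [0.572 0.2  ]
[[-0.3, -0.7], [-0.6, -0.2], [0.5, -0.0], [-0.3, 0.3], [0.4, 0.1], [-0.5, -0.3], [0.7, 0.5], [0.1, 0.2]]
both [0.5238 0.1936] 99.83 kl [0.4746 0.1851] kr [0.5731 0.2021]
[[-1.4, 1.5], [-0.8, 1.1], [-2.6, 0.9], [-3.1, 1.0], [1.2, 0.7], [-0.3, 0.7], [-1.2, 1.0], [-0.1, 0.7], [-1.3, 1.1], [-0.7, 1.2], [0.1, 1.2], [-2.9, -3.2], [-4.5, -1.8], [-0.8, -0.5], [-3.1, 0.5], [-0.7, -0.9], [-3.1, -1.8], [-1.0, 0.5], [-2.5, -0.5]]
```

```bash
python3 - <<'E'
from h import *
p=cam('wrist','w2');o=robot.get_obs();M=R.from_quat(o['tool_rot']).as_matrix()
for dz in(0,-.019):
  print(w2px(p,[o['position']+M@np.array([dx,s*o['grip_width']/2,dz]) for s in(1,-1) for dx in(-.0095,.0095)]).round(1).tolist())
print('cam in tool',M.T@(np.array(p['xyz'])-o['position']))
s=cam('scene');a=s['img'][160:230,195:275,::-1];cv2.imwrite('pics/s1.png',cv2.resize(a,None,fx=8,fy=8,interpolation=cv2.INTER_CUBIC))
a=cv2.imread('pics/w2.png')[220:340,200:360]
cv2.imwrite('pics/c3.png',cv2.resize(a,None,fx=4,fy=4))
E
```

```text
[[317.2, 272.1], [318.3, 242.1], [244.4, 272.1], [243.3, 242.1]]
[[321.4, 288.7], [322.8, 255.7], [240.2, 288.6], [238.9, 255.6]]
cam in tool [ 7.24887274e-02 -1.52785683e-04 -1.60921985e-01]
```

View pics/c3.png

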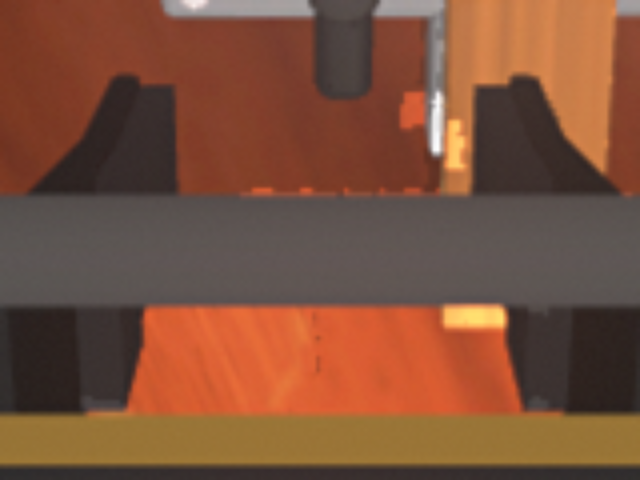

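View pics/s1.png

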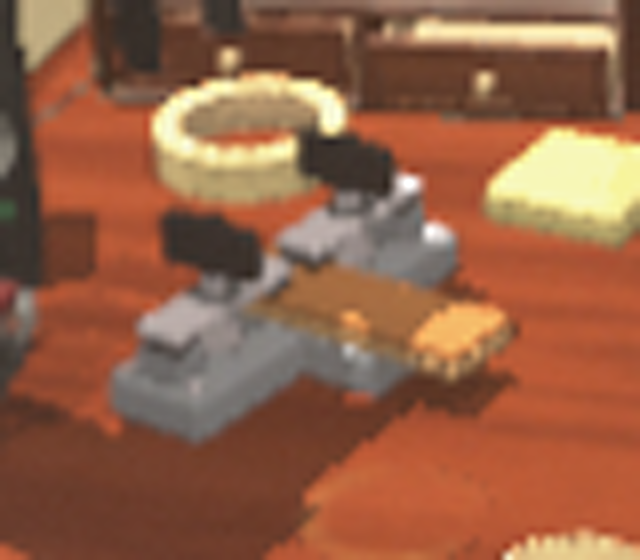

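```bash
python3 -c "
from h import *
go(.475,.1858,.061,9.9)"
```

```text
shift units [-0.02  0.1   2.76] turn z units -0.03 tilt xy [-0.06  0.01] head 9.77 pos [0.4716 0.1861 0.1713] q6 -0.01 F [ 0.2 -0.7  0.2] Mz [-0.033 -0.016  0.023] grip 0.0436 t 4.75
```

```bash
python3 -m crank '0 0 0 0 .1 .8 0;0 0 0 0 0 .9 0;0 0 0 0 0 0 0';python3 -c "
from h import *
go(.475,.1858,.061,9.9)
p=cam('wrist','w3')"
```

```text
time: 5.12
position: [0.477, 0.1868, 0.1029]
tool_rot: [0.644, 0.765, -0.001, -0.0]
ft_force: [-0.2, -0.5, 1.2]
grip_width: 0.0436
shift units [-0.02 -0.05  1.05] turn z units -0.03 tilt xy [-0.02  0.01] head 9.77 pos [0.477  0.1868 0.1029] q6 -0.01 F [-0.2 -0.5  1.2] Mz [-0.053  0.09   0.048] grip 0.0436 t 5.12
```

View pics/w3.png

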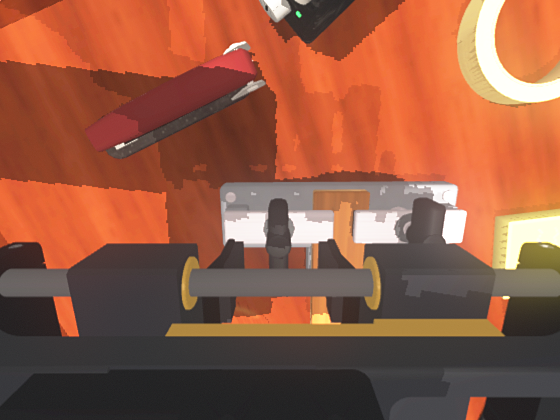

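```bash
python3 - <<'E'
from h import *
p=cam('wrist')
a=cv2.imread('pics/w3.png')[180:290,240:320]
cv2.imwrite('pics/c4.png',cv2.resize(a,None,fx=6,fy=6))
for v in(198,202,235,272): print(v,px2w(p,279,v,.086).round(4))
print(px2w(p,268,230,.086),px2w(p,290,230,.086))
E
```

```text
198 [0.472  0.2177 0.086 ]
202 [0.4725 0.2152 0.086 ]
235 [0.4761 0.1939 0.086 ]
272 [0.4805 0.1683 0.086 ]
[0.46866181 0.19601369 0.086     ] [0.48242592 0.19837668 0.086     ]
```

View pics/c4.png

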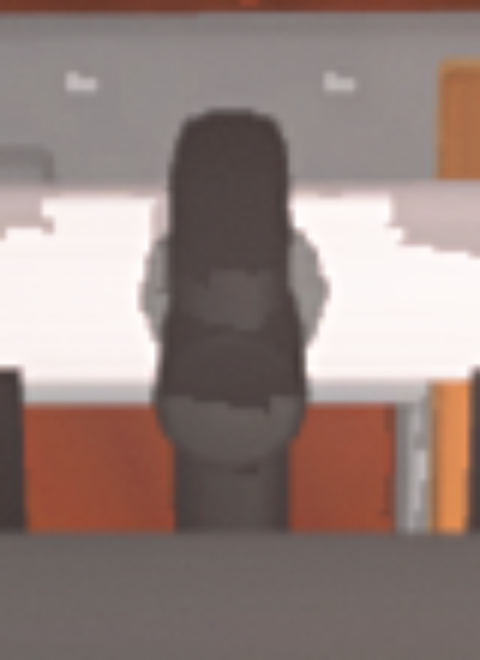

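```bash
python3 -m crank '0 0 0 -.02 0 .6 0;0 0 0 0 0 .42 0;0 0 0 0 0 0 .7;0 0 0 0 0 0 .9;0 0 0 0 0 0 1' 12;python3 -m crank '0 0 0 0 0 0 1;0 0 0 0 0 0 1'; python3 -c "
from h import *
go(.4772,.1858,.061,9.9)
"
```

```text
time: 5.85
position: [0.4798, 0.1866, 0.0698]
tool_rot: [0.644, 0.765, 0.002, 0.002]
ft_force: [-8.6, -2.5, -4.0]
grip_width: 0.0212
time: 6.1
position: [0.4754, 0.1858, 0.0697]
tool_rot: [0.644, 0.765, -0.001, -0.0]
ft_force: [2.9, -0.3, -9.3]
grip_width: 0.013
shift units [-0.01  0.05  0.22] turn z units -0.0 tilt xy [-0.02  0.01] head 9.88 pos [0.4754 0.1858 0.0697] q6 -0.02 F [ 2.9 -0.3 -9.3] Mz [-0.071 -0.419 -0.001] grip 0.013 t 6.1
```

```bash
python3 -m crank '0 0 0 0 0 0 .3;0 0 0 0 0 0 .3;0 0 0 0 .03 .1 .3;0 0 0 0 0 0 .3' ; python3 -c "
from h import *
go(.4758,.1858,.061,9.9)
"
```

```text
time: 6.6
position: [0.4812, 0.1868, 0.0678]
tool_rot: [0.644, 0.765, 0.003, 0.003]
ft_force: [-0.2, -0.4, -0.9]
grip_width: 0.0303
shift units [-0.   -0.14  0.17] turn z units -0.01 tilt xy [0.09 0.01] head 9.86 pos [0.4812 0.1868 0.0678] q6 -0.02 F [-0.2 -0.4 -0.9] Mz [-0.065  0.079  0.01 ] grip 0.0303 t 6.6
```

```bash
python3 -m crank '.1 0 0 0 -.14 .17 .3;0 0 0 0 0 0 .3' ; python3 -c "
from h import *
go(.4756,.1858,.060,9.9)
"
```

```text
time: 6.85
position: [0.4753, 0.1858, 0.0604]
tool_rot: [0.644, 0.765, -0.001, -0.0]
ft_force: [0.1, 0.4, 0.6]
grip_width: 0.0302
shift units [-0.    0.01  0.01] turn z units -0.01 tilt xy [-0.02  0.01] head 9.86 pos [0.4753 0.1858 0.0604] q6 -0.02 F [0.1 0.4 0.6] Mz [-0.042  0.006 -0.028] grip 0.0302 t 6.85
```

```bash
python3 -m crank '0 0 0 0 0 0 .9;0 0 0 0 0 0 1;0 0 0 0 0 0 1;0 0 0 0 0 0 1' 15; python3 -c "
from h import *
go(.4756,.1858,.060,9.9)
"
```

```text
time: 7.35
position: [0.4754, 0.1858, 0.0603]
tool_rot: [0.644, 0.765, -0.001, 0.0]
ft_force: [-1.6, 0.7, -1.5]
grip_width: 0.0129
shift units [-0.    0.    0.01] turn z units -0.01 tilt xy [-0.01  0.01] head 9.86 pos [0.4754 0.1858 0.0603] q6 -0.02 F [-1.6  0.7 -1.5] Mz [-0.101  0.034 -0.031] grip 0.0129 t 7.35
```

```bash
for i in 1 2 3; do python3 -m crank '0 0 -.5 0 0 0 1;0 0 0 0 0 0 1' >/dev/null; python3 -c "
from h import *
go(.4756,.1858,.060,9.9)
"; done
```

```text
shift units [-0.    0.01  0.01] turn z units 0.49 tilt xy [-0.02  0.01] head 12.36 pos [0.4754 0.1858 0.0602] q6 -0.06 F [ 0.   0.3 -0. ] Mz [-0.141 -0.037 -0.091] grip 0.0127 t 7.6
shift units [-0.    0.01  0.01] turn z units 0.97 tilt xy [-0.02  0.01] head 14.76 pos [0.4754 0.1858 0.0602] q6 -0.1 F [-0.7 -0.1 -0.9] Mz [-0.11  -0.034 -0.155] grip 0.0132 t 7.85
shift units [-0.    0.01  0.01] turn z units 1.44 tilt xy [-0.02  0.  ] head 17.1 pos [0.4754 0.1858 0.0602] q6 -0.14 F [-0.8 -0.2 -1.2] Mz [-0.1    0.044 -0.198] grip 0.0127 t 8.1
```

```bash
for i in 1 ; do python3 -m crank '0 0 -.5 0 0 0 1;0 0 0 0 0 0 1' >/dev/null; python3 -c "
from h import *
go(.4756,.1858,.060,9.9)
print([viewer.camera('top') and robot.get_obs()['moment'][2].round(3) for _ in range(3)])
"; done
```

```text
shift units [-0.    0.01  0.01] turn z units 1.9 tilt xy [-0.02 -0.  ] head 19.41 pos [0.4753 0.1858 0.0602] q6 -0.19 F [-0.9 -0.1 -0.5] Mz [-0.134 -0.028 -0.278] grip 0.0133 t 8.35
[np.float64(-0.305), np.float64(-0.299), np.float64(-0.299)]
```

```bash
python3 -m crank '0 0 .9 0 0 0 1;0 0 .9 0 0 0 1;0 0 .8 0 0 0 1;0 0 .6 0 0 0 1;0 0 0 0 0 0 1' >/dev/null; python3 -c "
from h import *
go(.4756,.1858,.060,9.9)
"
```

```text
shift units [-0.    0.01  0.01] turn z units -1.35 tilt xy [-0.01  0.02] head 3.15 pos [0.4754 0.1858 0.0602] q6 0.1 F [ 0.9 -0.  -1. ] Mz [-0.088  0.046  0.086] grip 0.0129 t 9.12
```

```bash
python3 -m crank '0 0 .8 0 0 0 1;0 0 .8 0 0 0 1;0 0 .8 0 0 0 1' >/dev/null; python3 -c "
from h import *
go(.4756,.1858,.060,9.9)
"
```

```text
shift units [0.   0.   0.01] turn z units -3.76 tilt xy [-0.    0.03] head -8.91 pos [0.4754 0.1858 0.0602] q6 0.31 F [-0.8  0.1 -0.5] Mz [-0.026  0.038  0.155] grip 0.0125 t 9.5
```

Gives at about 0.15 N m at 19°, so clockwise loosens the left knob. I'll carry on turning.

```bash
python3 -m crank '0 0 1 0 0 0 1;0 0 1 0 0 0 1;0 0 1 0 0 0 1;0 0 1 0 0 0 1;0 0 1 0 0 0 1' >/dev/null; python3 -c "
from h import *
go(.4756,.1858,.060,-70)
"
```

```text
shift units [0.   0.   0.01] turn z units 7.16 tilt xy [0.02 0.04] head -34.21 pos [0.4755 0.1858 0.0603] q6 0.76 F [ 1.1 -1.2 -0.9] Mz [-0.055  0.12   0.122] grip 0.0131 t 10.12
```

```bash
python3 -m crank '0 0 1 0 0 0 1;0 0 1 0 0 0 1;0 0 1 0 0 0 1;0 0 1 0 0 0 1' >/dev/null; python3 -c "
from h import *
go(.4756,.1858,.060,-70)
"; python3 -m crank '0 0 1 0 0 0 1;0 0 1 0 0 0 1;0 0 1 0 0 0 1;0 0 0 0 0 0 1' ; python3 -c "
from h import *
go(.4756,.1858,.060,-70)
"
```

```text
shift units [ 0.   -0.    0.01] turn z units 3.11 tilt xy [0.05 0.03] head -54.47 pos [0.4756 0.1858 0.0603] q6 1.11 F [ 0.2  0.4 -1.1] Mz [-0.004  0.137  0.101] grip 0.013 t 10.62
time: 11.12
position: [0.4756, 0.1857, 0.0602]
tool_rot: [0.984, 0.178, -0.0, 0.003]
ft_force: [0.6, -0.2, -0.5]
grip_width: 0.013
shift units [ 0.   -0.    0.01] turn z units 0.09 tilt xy [0.06 0.02] head -69.54 pos [0.4756 0.1857 0.0602] q6 1.38 F [ 0.6 -0.2 -0.5] Mz [0.01  0.095 0.095] grip 0.013 t 11.12
```

```bash
python3 -m crank '0 0 0 0 0 0 .3;0 0 0 0 0 0 .2;0 0 0 0 0 -.9 .2;0 0 0 0 0 -.9 0;0 0 0 0 0 -.4 0' ; python3 - <<'E'
from h import *
go(.5741,.2030,.13,9.9)
cam('wrist','w4');p=cam('top')
cv2.imwrite('pics/t4.png',cv2.resize(p['img'][165:265,150:250,::-1],None,fx=6,fy=6,interpolation=cv2.INTER_CUBIC))
E
```

```text
time: 11.75
position: [0.4743, 0.186, 0.1491]
tool_rot: [0.984, 0.18, -0.003, 0.003]
ft_force: [0.1, -1.0, 0.3]
grip_width: 0.0423
shift units [2.49 0.48 0.46] turn z units -15.84 tilt xy [0.05 0.07] head -69.32 pos [0.4743 0.186  0.1491] q6 1.37 F [ 0.1 -1.   0.3] Mz [-0.052  0.139 -0.074] grip 0.0423 t 11.75
```

View pics/w4.png

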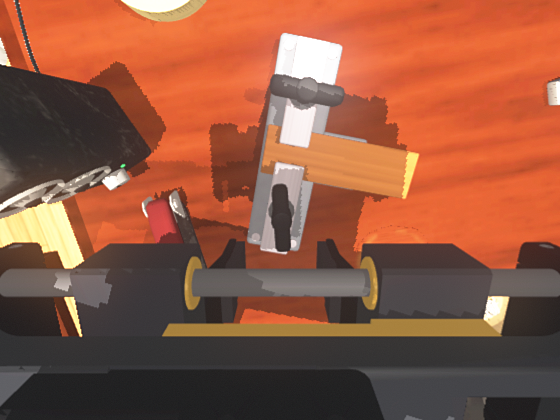

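View pics/t4.png

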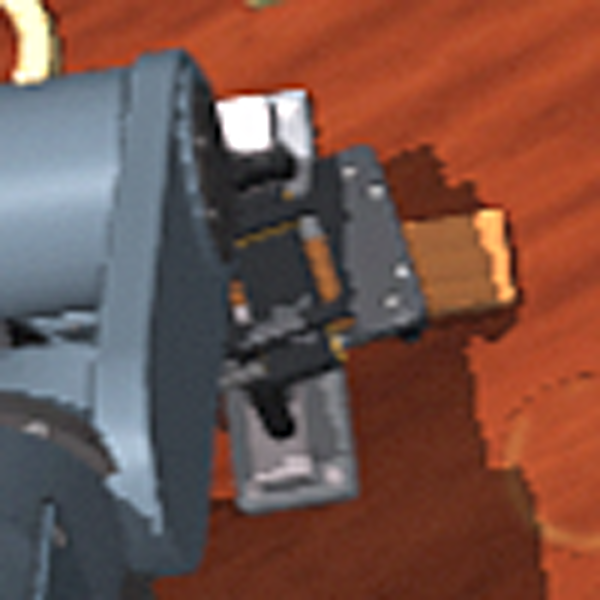

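```bash
python3 -m crank '0 0 0 .85 .16 0 0;0 0 0 .85 .16 0 0;0 0 -1 .79 .16 0 0;0 0 -1 0 0 0 0;0 0 -1 0 0 0 0' >/dev/null;python3 -m crank '0 0 -1 0 0 0 0;0 0 -1 0 0 0 0;0 0 -1 0 0 0 0;0 0 -1 0 0 0 0;0 0 -1 0 0 0 0' >/dev/null;python3 -m crank '0 0 -1 0 0 0 0;0 0 -1 0 0 0 0;0 0 -1 0 0 0 0;0 0 -1 0 0 0 0;0 0 -1 0 0 0 0' >/dev/null; python3 - <<'E'
from h import *
go(.5741,.2030,.10,9.9)
E
```

```text
shift units [0.06 0.22 0.68] turn z units -2.36 tilt xy [-0.4   0.14] head -1.89 pos [0.5661 0.2014 0.1276] q6 0.2 F [ 0.5 -0.5  0.2] Mz [-0.089  0.024 -0.039] grip 0.0434 t 13.72
```

```bash
python3 -m crank '-.2 .1 -1 .06 .22 .2 0;-.2 0 -1 0 0 .2 0;0 0 -.36 0 0 .2 0;0 0 0 0 0 0 0' >/dev/null; python3 - <<'E'
from h import *
go(.5741,.2030,.10,9.9)
p=cam('wrist','w5')
a=p['img'][170:300,220:340,::-1]
cv2.imwrite('pics/c5.png',cv2.resize(a,None,fx=5,fy=5))
print(w2px(p,[[.5741,.2030,.086]]))
E
```

```text
shift units [-0.01  0.05 -0.06] turn z units 0.08 tilt xy [-0.09  0.  ] head 10.31 pos [0.572  0.2028 0.0977] q6 -0.02 F [ 0.1  0.7 -0.4] Mz [-0.089  0.046 -0.023] grip 0.0432 t 14.22
[[284.11726138 249.71438479]]
```

View pics/c5.png

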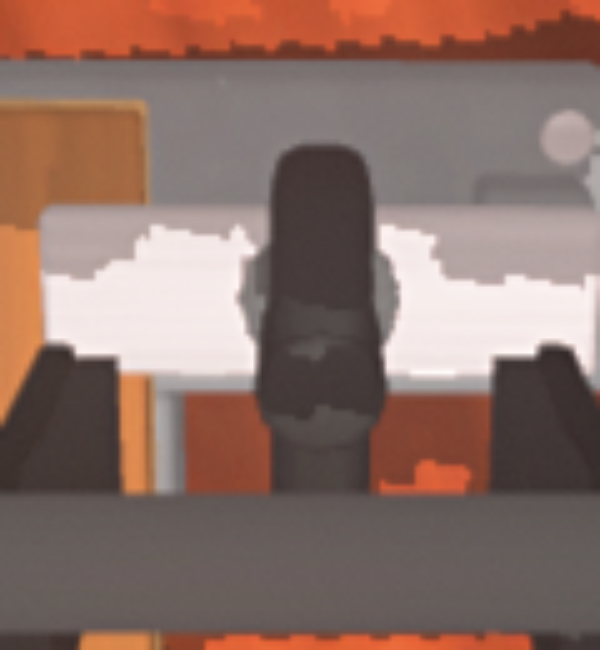

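```bash
python3 -m crank '-.09 0 .08 -.01 .05 .5 .2;0 0 0 0 0 .43 .3;0 0 0 0 0 0 .3' >/dev/null; python3 - <<'E'
from h import *
go(.5743,.2033,.060,9.9)
E
```

```text
shift units [ 0.01 -0.03  0.01] turn z units -0.02 tilt xy [0.03 0.  ] head 9.82 pos [0.5754 0.2031 0.0604] q6 -0.01 F [-1.1 -0.4  0.6] Mz [-0.053  0.001  0.022] grip 0.0314 t 14.65
```

Now close and feel, anticlockwise first this time, since the left knob's thread turned out to be the left-hand one.

```bash
python3 -m crank '.03 0 0 0 -.03 0 .9;0 0 0 0 0 0 1;0 0 0 0 0 0 1;0 0 0 0 0 0 1' 15 >/dev/null; python3 -c "
from h import *
go(.5743,.2033,.060,9.9)";for i in 1 2 3; do python3 -m crank '0 0 -.5 0 0 0 1;0 0 0 0 0 0 1' >/dev/null; python3 -c "
from h import *
go(.5743,.2033,.060,9.9)
"; done
```

```text
shift units [0.01 0.01 0.03] turn z units -0.02 tilt xy [0. 0.] head 9.82 pos [0.574  0.2029 0.0614] q6 -0.01 F [ 0.9 -0.2 -2.9] Mz [-0.117 -0.05  -0.022] grip 0.0132 t 15.15
shift units [0.01 0.01 0.03] turn z units 0.49 tilt xy [0. 0.] head 12.33 pos [0.574  0.2029 0.0614] q6 -0.06 F [-0.9 -0.9 -0.9] Mz [-0.145  0.183 -0.061] grip 0.013 t 15.4
shift units [0.01 0.01 0.03] turn z units 0.97 tilt xy [ 0.01 -0.  ] head 14.75 pos [0.574  0.2029 0.0614] q6 -0.1 F [-0.8  0.1 -1.6] Mz [-0.087  0.161 -0.049] grip 0.013 t 15.65
shift units [0.01 0.01 0.03] turn z units 1.45 tilt xy [ 0.01 -0.  ] head 17.14 pos [0.574  0.2029 0.0613] q6 -0.14 F [-0.2  0.5 -2.2] Mz [-0.095  0.118 -0.09 ] grip 0.0128 t 15.9
```

```bash
python3 -m crank '0 0 -.7 0 0 0 1;0 0 0 0 0 0 1' >/dev/null; python3 -c "
from h import *
go(.5743,.2033,.060,9.9)"; python3 -m crank '0 0 -.7 0 0 0 1;0 0 0 0 0 0 1' >/dev/null; python3 -c "
from h import *
go(.5743,.2033,.060,9.9)"
```

```text
shift units [0.01 0.01 0.03] turn z units 2.13 tilt xy [ 0.01 -0.  ] head 20.53 pos [0.574  0.2029 0.0614] q6 -0.2 F [-0.7  0.6 -1. ] Mz [-0.144  0.107 -0.14 ] grip 0.0126 t 16.15
shift units [0.   0.01 0.03] turn z units 2.8 tilt xy [ 0.01 -0.  ] head 23.88 pos [0.574  0.203  0.0614] q6 -0.26 F [-0.5 -0.6 -1. ] Mz [-0.084  0.142 -0.125] grip 0.0128 t 16.4
```

Plateau at about 0.13 N m after 14°, so anticlockwise loosens this one. Target heading is 90°.

```bash
python3 -m crank '0 0 -1 0 0 0 1;0 0 -1 0 0 0 1;0 0 -1 0 0 0 1;0 0 -1 0 0 0 1;0 0 -1 0 0 0 1' >/dev/null; python3 -c "
from h import *
go(.5743,.2033,.060,90)";python3 -m crank '0 0 -1 0 0 0 1;0 0 -1 0 0 0 1;0 0 -1 0 0 0 1;0 0 -1 0 0 0 1;0 0 0 0 0 0 1' >/dev/null; python3 -c "
from h import *
go(.5743,.2033,.060,90)"
```

```text
shift units [0.   0.01 0.03] turn z units -8.2 tilt xy [ 0.01 -0.  ] head 48.99 pos [0.5742 0.203  0.0614] q6 -0.7 F [-1.   0.2 -1.3] Mz [-0.04   0.106 -0.146] grip 0.0127 t 17.02
shift units [0.   0.   0.03] turn z units -4.21 tilt xy [0.02 0.  ] head 68.96 pos [0.5743 0.2032 0.0614] q6 -1.05 F [ 0.1  0.5 -1.8] Mz [-0.076  0.047 -0.116] grip 0.0131 t 17.65
```

```bash
python3 -m crank '0 0 -1 0 0 0 1;0 0 -1 0 0 0 1;0 0 -1 0 0 0 1;0 0 -1 0 0 0 1;0 0 0 0 0 0 1' >/dev/null; python3 -c "
from h import *
go(.5743,.2033,.060,90)"; python3 -m crank '0 0 0 0 0 0 .3;0 0 0 0 0 0 .2;0 0 0 0 0 -.9 0;0 0 0 0 0 -.9 -.3;0 0 0 0 0 -.4 -.6' ; python3 - <<'E'
from h import *
go(.5368,.1152,.13,9.9)
cam('wrist','w6')
E
```

```text
shift units [-0.   -0.    0.03] turn z units -0.26 tilt xy [0.02 0.01] head 88.72 pos [0.5743 0.2033 0.0614] q6 -1.39 F [-0.6  0.7 -1.6] Mz [-0.056  0.089 -0.155] grip 0.013 t 18.27
time: 18.9
position: [0.5749, 0.2032, 0.151]
tool_rot: [0.014, 1.0, 0.001, 0.001]
ft_force: [1.1, -0.1, -0.1]
grip_width: 0.055
shift units [ 0.89 -2.23  0.52] turn z units 15.7 tilt xy [0.02 0.02] head 88.4 pos [0.5749 0.2032 0.151 ] q6 -1.39 F [ 1.1 -0.1 -0.1] Mz [ 0.072 -0.001  0.015] grip 0.055 t 18.9
```

View pics/w6.png

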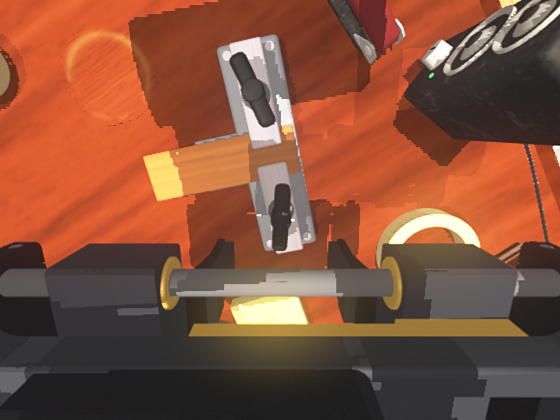

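```bash
python3 -m crank '0 0 0 .3 -.75 0 -.4;0 0 0 .3 -.75 0 -.4;0 0 1 .3 -.75 0 -.4;0 0 1 0 0 0 -.4;0 0 1 0 0 0 -.4' >/dev/null;python3 -m crank '0 0 1 0 0 0 -.4;0 0 1 0 0 0 -.4;0 0 1 0 0 0 -.4;0 0 1 0 0 0 -.4;0 0 1 0 0 0 -.4' >/dev/null;python3 -m crank '0 0 1 0 0 0 -.4;0 0 1 0 0 0 -.4;0 0 1 0 0 0 -.4;0 0 1 0 0 0 -.4;0 0 1 0 0 0 -.4' >/dev/null; python3 - <<'E'
from h import *
go(.5407,.1059,.10,10)
E
```

```text
shift units [-0.23  0.24  0.97] turn z units 2.18 tilt xy [-0.15 -0.08] head 20.88 pos [0.5291 0.1111 0.1389] q6 -0.37 F [-0.1  0.8 -0.4] Mz [-0.075 -0.022  0.016] grip 0.061 t 20.82
```

```bash
python3 -m crank '-.1 -.1 1 -.2 .24 .4 -.4;0 0 1 0 0 .4 -.4;0 0 .18 0 0 .15 -.4;0 0 0 0 0 0 -.4' >/dev/null; python3 - <<'E'
from h import *
go(.5407,.1059,.10,10)
p=cam('wrist','w7')
print(w2px(p,[[.5407,.1059,.036]]))
E
```

```text
shift units [-0.03  0.02 -0.07] turn z units -0.07 tilt xy [-0.08  0.03] head 9.64 pos [0.5395 0.1068 0.0971] q6 -0.17 F [-0.7 -0.1  0.5] Mz [-0.068  0.025  0.016] grip 0.061 t 21.32
[[282.52076068 225.92854354]]
```

View pics/w7.png

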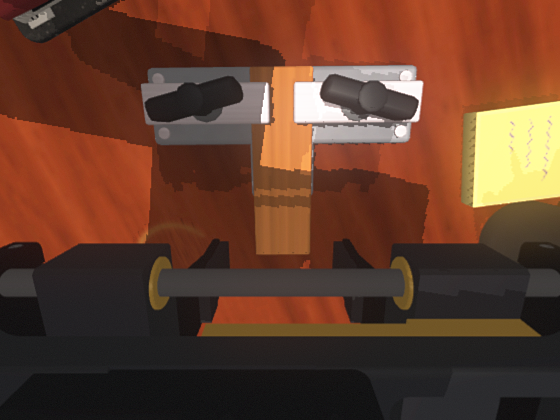

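```bash
python3 -m crank '-.08 0 -.07 -.03 .02 .8 -.4;0 0 0 0 0 .8 -.4;0 0 0 0 0 .5 -.4;0 0 0 0 0 0 -.4' ; python3 - <<'E'
from h import *
go(.5407,.1059,.012,10)
E
```

```text
time: 21.88
position: [0.5439, 0.1057, 0.0142]
tool_rot: [0.642, 0.767, 0.002, 0.004]
ft_force: [-0.1, 0.6, 0.3]
grip_width: 0.0608
shift units [ 0.02 -0.08  0.05] turn z units 0.04 tilt xy [0.09 0.05] head 10.19 pos [0.5439 0.1057 0.0142] q6 -0.18 F [-0.1  0.6  0.3] Mz [-0.114 -0.024  0.008] grip 0.0608 t 21.88
```

```bash
python3 -m crank '.09 .05 .04 .02 -.08 .05 -.3;0 0 0 0 0 0 .1;0 0 0 0 0 0 .1;0 0 0 0 0 0 .2;0 0 0 0 0 0 .4' 15 ; python3 - <<'E'
from h import *
go(.5407,.1059,.012,10)
E
```

```text
time: 22.5
position: [0.5426, 0.106, 0.0155]
tool_rot: [0.643, 0.766, 0.002, 0.002]
ft_force: [-1.3, -0.0, 0.3]
grip_width: 0.0441
shift units [ 0.01 -0.05  0.09] turn z units 0.01 tilt xy [0.07 0.01] head 10.03 pos [0.5426 0.106  0.0155] q6 -0.18 F [-1.3 -0.   0.3] Mz [-0.115  0.051 -0.046] grip 0.0441 t 22.5
```

```bash
python3 -m crank '0 0 0 0 0 0 -.25;0 0 0 0 0 .1 -.25;0 0 0 0 0 0 -.25' ; python3 - <<'E'
from h import *
go(.5420,.1059,.0115,10)
E
```

```text
time: 22.88
position: [0.5428, 0.106, 0.0114]
tool_rot: [0.643, 0.766, 0.002, 0.002]
ft_force: [-0.4, -0.4, 0.5]
grip_width: 0.0539
shift units [ 0.   -0.02 -0.  ] turn z units 0.0 tilt xy [0.07 0.01] head 10.02 pos [0.5428 0.106  0.0114] q6 -0.18 F [-0.4 -0.4  0.5] Mz [-0.08   0.034 -0.033] grip 0.0539 t 22.88
```

```bash
python3 -m crank '.07 0 0 0 0 0 .1;0 0 0 0 0 0 .1;0 0 0 0 0 0 .2;0 0 0 0 0 0 .4' 25 ; python3 - <<'E'
from h import *
go(.5420,.1059,.0115,10)
t=np.radians(100);e=-.06*np.array([np.cos(t),np.sin(t)]); go(.542+e[0],.1059+e[1],.0115,10)
E
```

```text
time: 23.38
position: [0.5428, 0.106, 0.0112]
tool_rot: [0.643, 0.766, -0.001, 0.0]
ft_force: [0.8, 0.4, 0.2]
grip_width: 0.044
shift units [ 0.   -0.02 -0.01] turn z units 0.0 tilt xy [-0.01  0.01] head 10.02 pos [0.5428 0.106  0.0112] q6 -0.18 F [0.8 0.4 0.2] Mz [-0.098  0.057 -0.028] grip 0.044 t 23.38
shift units [-1.5  -0.02 -0.01] turn z units 0.0 tilt xy [-0.01  0.01] head 10.02 pos [0.5428 0.106  0.0112] q6 -0.18 F [0.8 0.4 0.2] Mz [-0.098  0.057 -0.028] grip 0.044 t 23.38
```

Draw gently first and watch the force, to be sure no strap is tight.

```bash
python3 -m crank '0 0 0 -.12 0 0 .4;0 0 0 -.12 0 0 .4' ; python3 - <<'E'
from h import *
go(.5524,.0468,.0112,10)
E
```

```text
time: 23.62
position: [0.5444, 0.0965, 0.0112]
tool_rot: [0.642, 0.766, -0.001, 0.0]
ft_force: [-0.4, 0.6, -0.3]
grip_width: 0.0436
shift units [-1.26 -0.02  0.  ] turn z units 0.01 tilt xy [-0.01  0.01] head 10.06 pos [0.5444 0.0965 0.0112] q6 -0.2 F [-0.4  0.6 -0.3] Mz [-0.005  0.029  0.022] grip 0.0436 t 23.62
```

```bash
python3 -m crank '0 0 0 -.35 0 0 .4;0 0 0 -.35 0 0 .4;0 0 0 -.35 0 0 .4;0 0 0 -.35 0 0 .4;0 0 0 0 0 0 .4' ; python3 - <<'E'
from h import *
go(.5524,.0468,.0112,10)
cam('wrist','w8')
E
```

```text
time: 24.25
position: [0.5554, 0.0355, 0.0112]
tool_rot: [0.643, 0.766, -0.001, 0.001]
ft_force: [0.4, 0.8, -0.4]
grip_width: 0.0431
shift units [ 0.29 -0.03  0.  ] turn z units -0.01 tilt xy [-0.    0.02] head 9.93 pos [0.5554 0.0355 0.0112] q6 -0.31 F [ 0.4  0.8 -0.4] Mz [-0.135 -0.046 -0.023] grip 0.0431 t 24.25
```

View pics/w8.png

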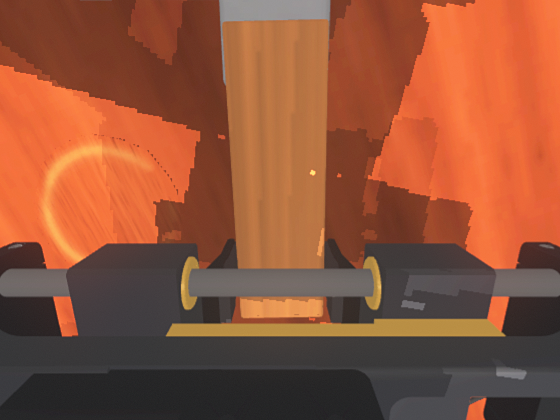

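```bash
python3 -m crank '0 0 0 -.2 0 0 .4;0 0 0 0 0 -.3 .4;0 0 0 0 0 -.6 .4;0 0 0 0 0 -.8 .4;0 0 0 0 0 -.4 .4' 30; python3 - <<'E'
from h import *
go(.586,-.274,.10,90)
p=cam('wrist','w9')
E
```

```text
time: 24.92
position: [0.5549, 0.0294, 0.098]
tool_rot: [0.642, 0.767, -0.002, -0.002]
ft_force: [0.9, 0.9, -1.0]
grip_width: 0.0437
shift units [-7.6  -0.56 -0.05] turn z units -15.98 tilt xy [-0.05 -0.  ] head 10.08 pos [0.5549 0.0294 0.098 ] q6 -0.32 F [ 0.9  0.9 -1. ] Mz [-0.09  -0.012 -0.003] grip 0.0437 t 24.93
```

View pics/w9.png

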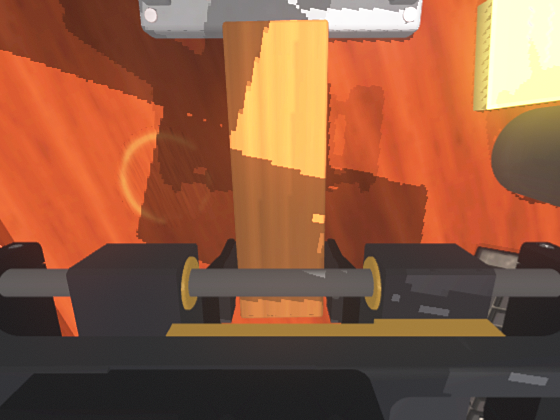

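```bash
python3 -m crank '0 0 0 -.5 0 0 .4;0 0 0 -.8 -.1 0 .4;0 0 0 -.8 -.1 0 .4;0 0 0 -.8 -.1 0 .4;0 0 0 -.8 -.1 0 .4' >/dev/null; python3 -m crank '0 0 0 -.8 -.1 0 .4;0 0 0 -.8 0 0 .4;0 0 0 -.8 0 0 .4;0 0 0 -.5 0 0 .4;0 0 -.5 -.3 0 0 .4' >/dev/null; python3 - <<'E'
from h import *
go(.586,-.274,.10,90)
E
```

```text
shift units [-0.31  0.04 -0.16] turn z units -15.46 tilt xy [-0.11 -0.03] head 12.71 pos [ 0.5816 -0.2624  0.0937] q6 -0.81 F [ 0.2  0.2 -0.7] Mz [-0.144  0.032 -0.01 ] grip 0.0431 t 26.23
```

```bash
python3 -m crank '-.1 0 -1 0 0 -.1 .4;0 0 -1 0 0 0 .4;0 0 -1 0 0 0 .4;0 0 -1 0 0 0 .4;0 0 -1 0 0 0 .4' >/dev/null; python3 -m crank '0 0 -1 0 0 0 .4;0 0 -1 0 0 0 .4;0 0 -1 0 0 0 .4;0 0 -1 0 0 0 .4;0 0 -1 0 0 0 .4' >/dev/null;  python3 - <<'E'
from h import *
go(.586,-.274,.10,90)
E
```

```text
shift units [-0.33 -0.1  -0.24] turn z units -5.13 tilt xy [ 0.06 -0.2 ] head 64.34 pos [ 0.5758 -0.2647  0.0906] q6 -1.73 F [-0.7 -0.2 -0.4] Mz [-0.036 -0.049  0.033] grip 0.0436 t 27.48
```

Finish the turn, then measure the notebook again from the top and scene cameras.

```bash
python3 -m crank '0 -.2 -1 -.3 -.1 -.2 .4;0 0 -1 0 0 0 .4;0 0 -1 0 0 0 .4;0 0 -1 0 0 0 .4;0 0 -1 0 0 0 .4' >/dev/null;  python3 - <<'E'
from h import *
go(.586,-.274,.10,90)
p=cam('top');cv2.imwrite('pics/t9.png',cv2.resize(p['img'][150:270,300:440,::-1],None,fx=5,fy=5,interpolation=cv2.INTER_CUBIC))
p=cam('scene');cv2.imwrite('pics/s9.png',cv2.resize(p['img'][205:285,280:400,::-1],None,fx=6,fy=6,interpolation=cv2.INTER_CUBIC))
p=cam('wrist','w10')
# notebook outlines from the initial top picture
E
python3 - <<'E'
import cv2
a=cv2.imread('pics/top0.png')[165:260,320:395]
cv2.imwrite('pics/nb0.png',cv2.resize(a,None,fx=6,fy=6,interpolation=cv2.INTER_CUBIC))
E
```

```text
shift units [-0.09 -0.01 -0.13] turn z units 0.05 tilt xy [ 0.12 -0.04] head 90.23 pos [ 0.5822 -0.2736  0.0949] q6 -2.2 F [ 0.6  0.1 -0.6] Mz [ 0.034 -0.016  0.023] grip 0.0437 t 28.1
```

View pics/nb0.png

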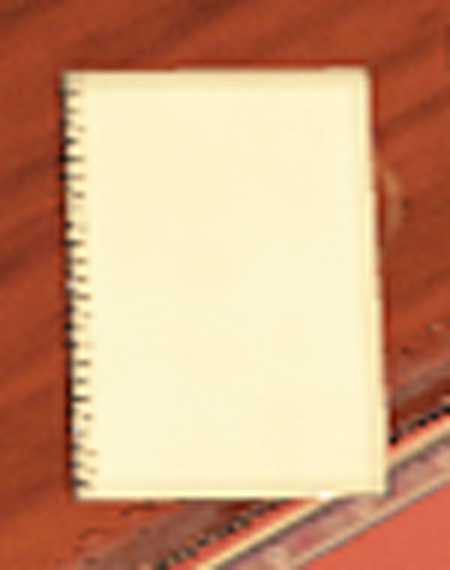

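View pics/w10.png

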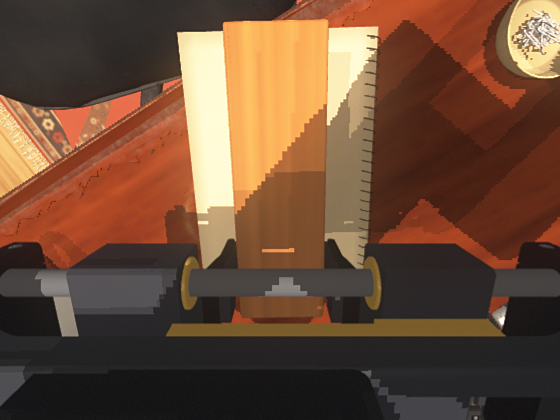

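View pics/s9.png

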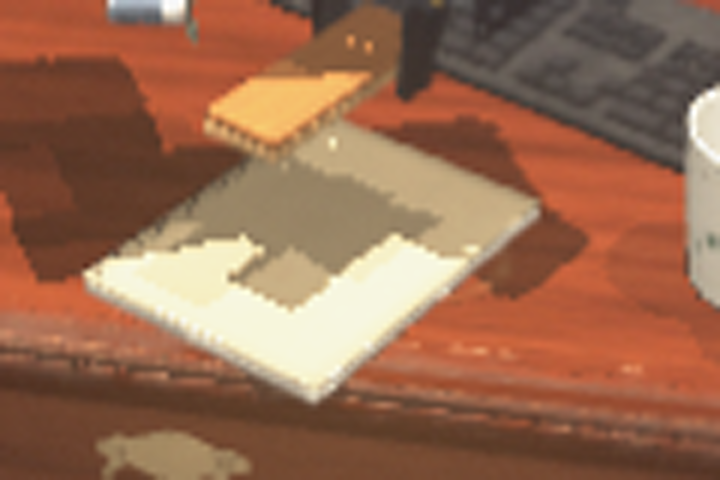

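```bash
python3 - <<'E'
from h import *
p=cam('top');c=np.array([px2w(p,320+(u+.5)/6-.5,165+(v+.5)/6-.5,.010) for u,v in[(62,72),(368,68),(388,494),(75,498)]])
print(c.round(4),c.mean(0),np.linalg.norm(c[0]-c[1]),np.linalg.norm(c[1]-c[2]))
s=cam('scene');c=np.array([px2w(s,280+(u+.5)/6-.5,205+(v+.5)/6-.5,.010) for u,v in[(85,275),(315,393),(540,210)]]);print(c.round(4),(c[0]+c[2])/2)
q=cam('wrist');print([px2w(q,u,v,.01).round(4) for u,v in[(178,32),(380,27),(199,235),(364,235)]])
print('board in wrist',[px2w(q,u,v,.012+.019+.007+.095-.0115).round(4) for u,v in[(223,22),(328,21),(239,312),(324,312)]])
go(.586,-.274,.10,90)
E
```

```text
[[ 0.6448 -0.195   0.01  ]
 [ 0.6499 -0.3445  0.01  ]
 [ 0.4411 -0.3494  0.01  ]
 [ 0.4363 -0.2011  0.01  ]] [ 0.54301853 -0.27250168  0.01      ] 0.14961999491491876 0.2088044755290851
[[ 0.4353 -0.2034  0.01  ]
 [ 0.4363 -0.3507  0.01  ]
 [ 0.6408 -0.3477  0.01  ]] [ 0.53806458 -0.2755458   0.01      ]
[array([ 0.4414, -0.3482,  0.01  ]), array([ 0.4378, -0.1997,  0.01  ]), array([ 0.5995, -0.3441,  0.01  ]), array([ 0.6   , -0.1996,  0.01  ])]
board in wrist [array([ 0.4692, -0.2968,  0.1215]), array([ 0.4687, -0.2548,  0.1215]), array([ 0.6015, -0.2953,  0.1215]), array([ 0.6018, -0.2513,  0.1215])]
shift units [-0.08 -0.01 -0.11] turn z units -0.0 tilt xy [ 0.11 -0.03] head 90.0 pos [ 0.5827 -0.2737  0.0954] q6 -2.19 F [ 0.  -0.2 -1.2] Mz [ 0.023 -0.04   0.021] grip 0.0438 t 28.4
```

```bash
python3 - <<'E'
from h import *
p=cam('top','t10')
for u,v in[(258,140),(330,146),(398,148)]: print(px2w(p,u,v,.02).round(3))
print(w2px(p,[[.70,-.22,.0],[.70,-.33,0],[.69,-.274,.01]]))
a=p['img'][90:250,270:430,::-1];cv2.imwrite('pics/t10c.png',cv2.resize(a,None,fx=3.7,fy=3.7))
go(.666,-.274,.06,90)
E
```

```text
[0.75  0.019 0.02 ]
[ 0.735 -0.194  0.02 ]
[ 0.733 -0.395  0.02 ]
[[337.97769747 159.7040918 ]
 [374.95902786 160.41463876]
 [356.69695308 162.29939233]]
shift units [-2.08 -0.02  0.88] turn z units 0.0 tilt xy [ 0.11 -0.03] head 90.01 pos [ 0.5827 -0.2737  0.0955] q6 -2.19 F [-0.6 -1.1 -1. ] Mz [0.01  0.007 0.008] grip 0.0437 t 28.45
```

View pics/t10c.png

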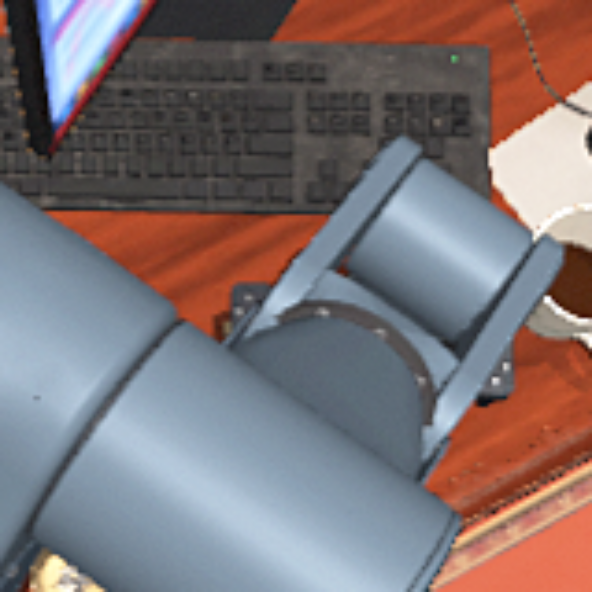

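```bash
python3 -m crank '.1 0 0 -.6 0 0 .4;0 0 0 -.6 0 .1 .4;0 0 0 -.6 0 .3 .4;0 0 0 -.25 0 .4 .4;0 0 0 0 0 0 .4' ; python3 - <<'E'
from h import *
go(.667,-.274,.01,90)
cam('wrist','w11')
E
```

```text
time: 29.08
position: [0.6654, -0.2734, 0.0617]
tool_rot: [0.001, 1.0, 0.001, -0.002]
ft_force: [-1.0, 1.2, -1.3]
grip_width: 0.0435
shift units [-0.05 -0.02  1.29] turn z units -0.03 tilt xy [ 0.02 -0.05] head 89.85 pos [ 0.6654 -0.2734  0.0617] q6 -2.11 F [-1.   1.2 -1.3] Mz [ 0.071 -0.034 -0.039] grip 0.0435 t 29.07
```

View pics/w11.png

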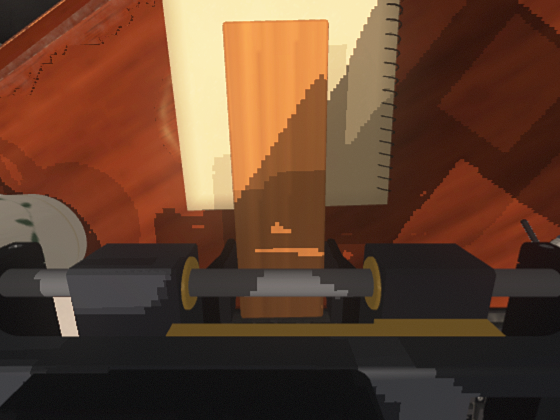

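```bash
python3 - <<'E'
from h import *
p=cam('wrist');print([px2w(p,u,v,.01).round(4) for u,v in[(190,210),(388,204)]])
E
python3 -m crank '0 -.15 0 -.03 0 .5 .4;0 0 0 0 0 .5 .4;0 0 0 0 0 .15 .4;0 0 0 0 0 .05 .4;0 0 0 0 0 0 .4' ; python3 - <<'E'
from h import *
go(.667,-.274,.001,90)
E
```

```text
[array([ 0.651 , -0.3409,  0.01  ]), array([ 0.6468, -0.1943,  0.01  ])]
time: 29.8
position: [0.6663, -0.2755, 0.0165]
tool_rot: [0.002, 1.0, -0.001, 0.006]
ft_force: [-0.6, 0.2, -1.8]
grip_width: 0.0436
shift units [-0.01  0.04  0.39] turn z units -0.05 tilt xy [-0.02  0.14] head 89.73 pos [ 0.6663 -0.2755  0.0165] q6 -2.12 F [-0.6  0.2 -1.8] Mz [-0.04   0.005  0.029] grip 0.0436 t 29.8
```

```bash
python3 -m crank '0 0 0 0 0 .2 .4;0 0 0 0 0 .09 .4;0 0 0 0 0 0 .4' ; python3 - <<'E'
from h import *
go(.667,-.274,.001,90)
E
```

```text
time: 30.18
position: [0.6673, -0.2759, 0.0053]
tool_rot: [0.002, 1.0, -0.001, 0.007]
ft_force: [-0.6, -0.5, -0.5]
grip_width: 0.0436
shift units [0.01 0.05 0.11] turn z units -0.05 tilt xy [-0.03  0.16] head 89.74 pos [ 0.6673 -0.2759  0.0053] q6 -2.12 F [-0.6 -0.5 -0.5] Mz [ 0.059 -0.018  0.01 ] grip 0.0436 t 30.18
```

```bash
for i in 1 2; do python3 -m crank '0 0 0 0 0 .05 .4;0 0 0 0 0 0 .4'>/dev/null ; python3 - <<'E'
from h import *
go(.667,-.274,.001,90)
E
done
```

```text
shift units [0.01 0.05 0.06] turn z units -0.05 tilt xy [-0.03  0.16] head 89.74 pos [ 0.6674 -0.276   0.0033] q6 -2.12 F [0.2 0.3 0.4] Mz [ 0.061  0.011 -0.031] grip 0.0436 t 30.43
shift units [0.01 0.05 0.01] turn z units -0.05 tilt xy [-0.03  0.17] head 89.74 pos [ 0.6675 -0.276   0.0013] q6 -2.12 F [ 0.1 -0.  -1.2] Mz [ 0.082 -0.032 -0.049] grip 0.0435 t 30.68
```

```bash
python3 -m crank '0 0 0 0 0 .03 .4;0 0 0 0 0 0 .4'>/dev/null ; python3 - <<'E'
from h import *
go(.667,-.274,.001,90)
p=cam('scene');cv2.imwrite('pics/s12.png',cv2.resize(p['img'][185:285,280:400,::-1],None,fx=6,fy=6,interpolation=cv2.INTER_CUBIC))
E
```

```text
shift units [ 0.02  0.05 -0.01] turn z units -0.05 tilt xy [-0.04  0.17] head 89.74 pos [ 0.6679 -0.2762  0.0007] q6 -2.12 F [-0.6  0.4 -0.9] Mz [ 0.011  0.033 -0.007] grip 0.0437 t 30.93
```

View pics/s12.png

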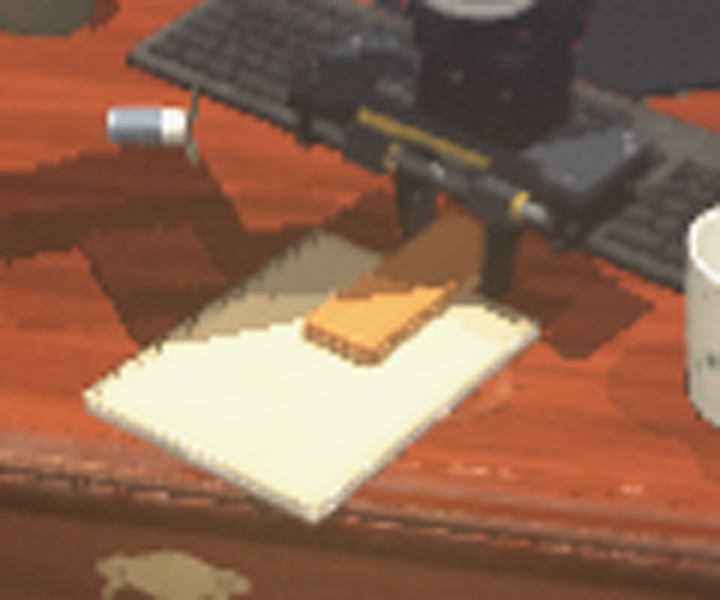

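```bash
python3 -m crank '0 0 0 0 0 0 -.1;0 0 0 0 0 0 -.25;0 0 0 0 0 0 -.25' 5 ; python3 - <<'E'
from h import *
go(.667,-.274,.0115,90)
E
```

```text
time: 31.35
position: [0.668, -0.2763, 0.0008]
tool_rot: [0.002, 1.0, -0.002, 0.008]
ft_force: [0.1, -0.8, -0.4]
grip_width: 0.0538
shift units [ 0.02  0.06 -0.27] turn z units -0.05 tilt xy [-0.04  0.18] head 89.74 pos [ 0.668  -0.2763  0.0008] q6 -2.12 F [ 0.1 -0.8 -0.4] Mz [ 0.024 -0.019 -0.005] grip 0.0538 t 31.35
```

```bash
python3 -m crank '0 0 0 0 0 -.5 -.3;0 .17 0 0 .05 -.6 -.4;0 0 0 .5 0 0 -.4;0 0 0 .5 0 0 -.4;0 0 0 0 0 0 -.4' ; python3 - <<'E'
from h import *
go(.623,-.274,.0115,90)
p=cam('wrist','w13')
E
```

```text
time: 31.98
position: [0.629, -0.275, 0.0524]
tool_rot: [0.002, 1.0, -0.004, 0.003]
ft_force: [0.5, 0.4, 0.5]
grip_width: 0.0611
shift units [0.16 0.03 1.02] turn z units -0.05 tilt xy [-0.08  0.07] head 89.76 pos [ 0.629  -0.275   0.0524] q6 -2.14 F [0.5 0.4 0.5] Mz [0.027 0.001 0.008] grip 0.0611 t 31.98
```

View pics/w13.png

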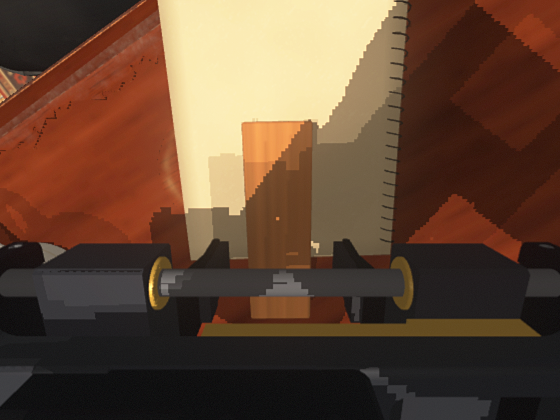

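Board lies flat on the notebook's far part, between u=246–312 px, its inner end at v=122, centred between the fingers. Lower over its middle with the tips just above the cover.

```bash
python3 - <<'E'
from h import *
p=cam('wrist');print([px2w(p,u,v,.024).round(4) for u,v in[(243,122),(311,121),(250,318),(310,318)]])
E
python3 -m crank '-.08 .07 -.05 .16 .03 .4 -.4;0 0 0 0 0 .4 -.4;0 0 0 0 0 .1 -.4;0 0 0 0 0 0 -.4' ; python3 - <<'E'
from h import *
go(.623,-.274,.0117,90)
E
```

```text
[array([ 0.554 , -0.2981,  0.024 ]), array([ 0.5535, -0.2568,  0.024 ]), array([ 0.6919, -0.2982,  0.024 ]), array([ 0.6918, -0.2542,  0.024 ])]
time: 32.58
position: [0.6252, -0.274, 0.0122]
tool_rot: [-0.001, 1.0, -0.0, 0.001]
ft_force: [0.0, -0.3, 0.4]
grip_width: 0.0608
shift units [ 0.05 -0.    0.01] turn z units 0.02 tilt xy [-0.    0.02] head 90.11 pos [ 0.6252 -0.274   0.0122] q6 -2.15 F [ 0.  -0.3  0.4] Mz [-0.012  0.018 -0.026] grip 0.0608 t 32.58
```

```bash
python3 -m crank '0 0 0 0 0 0 .1;0 0 0 0 0 0 .2;0 0 0 0 0 0 .3;0 0 0 0 0 0 .4;0 0 0 0 0 0 .4' 30; python3 - <<'E'
from h import *
go(.623,-.274,.0117,90)
E
python3 -m crank '0 0 0 0 0 -.15 .4;0 0 0 0 0 -.35 .4;0 0 0 0 0 0 .4'; python3 - <<'E'
from h import *
go(.5445,-.274,.032,90)
cam('wrist','w14')
E
```

```text
time: 33.2
position: [0.6257, -0.2742, 0.0128]
tool_rot: [-0.001, 1.0, -0.0, 0.001]
ft_force: [-0.5, 1.0, -0.4]
grip_width: 0.044
shift units [0.07 0.   0.03] turn z units 0.02 tilt xy [-0.01  0.03] head 90.12 pos [ 0.6257 -0.2742  0.0128] q6 -2.15 F [-0.5  1.  -0.4] Mz [-0.021 -0.014  0.009] grip 0.044 t 33.2
time: 33.58
position: [0.626, -0.2743, 0.0347]
tool_rot: [-0.001, 1.0, -0.001, 0.002]
ft_force: [-0.3, -0.6, -0.7]
grip_width: 0.0434
shift units [2.04 0.01 0.06] turn z units 0.02 tilt xy [-0.02  0.04] head 90.12 pos [ 0.626  -0.2743  0.0347] q6 -2.15 F [-0.3 -0.6 -0.7] Mz [ 0.029 -0.019  0.031] grip 0.0434 t 33.58
```

View pics/w14.png

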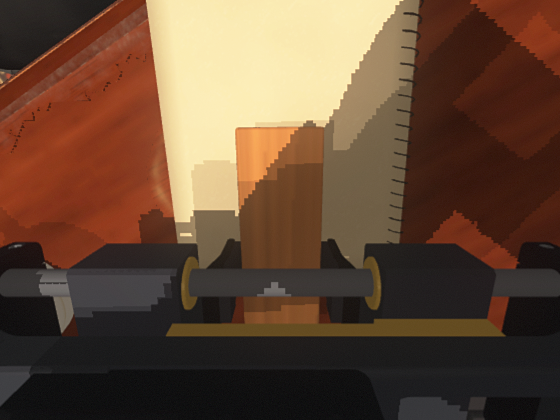

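```bash
python3 -m crank '0 0 0 .5 0 0 .4;0 0 0 .6 0 0 .4;0 0 0 .6 0 0 .4;0 0 0 .3 0 0 .4;0 0 0 0 0 0 .4'; python3 - <<'E'
from h import *
go(.5455,-.273,.0128,90)
E
```

```text
time: 34.25
position: [0.5441, -0.2742, 0.034]
tool_rot: [-0.001, 1.0, -0.001, 0.002]
ft_force: [0.2, -0.3, -1.6]
grip_width: 0.0436
shift units [-0.03  0.03  0.53] turn z units 0.03 tilt xy [-0.02  0.04] head 90.14 pos [ 0.5441 -0.2742  0.034 ] q6 -2.22 F [ 0.2 -0.3 -1.6] Mz [ 0.068 -0.03  -0.022] grip 0.0436 t 34.25
```

```bash
python3 -m crank '0 .04 0 -.03 .03 .25 .4;0 0 0 0 0 .2 .4;0 0 0 0 0 .04 .4;0 0 0 0 0 0 .4'; python3 - <<'E'
from h import *
go(.5455,-.273,.0128,90)
E
python3 -m crank '0 0 0 0 0 .04 .4;0 0 0 0 0 0 .4'; python3 - <<'E'
from h import *
go(.5455,-.273,.0128,90)
p=cam('scene');cv2.imwrite('pics/s15.png',cv2.resize(p['img'][185:285,280:400,::-1],None,fx=6,fy=6,interpolation=cv2.INTER_CUBIC))
E
```

```text
time: 34.75
position: [0.5482, -0.2734, 0.0125]
tool_rot: [-0.002, 1.0, -0.001, 0.001]
ft_force: [-0.5, -0.1, -0.0]
grip_width: 0.0438
shift units [ 0.07  0.01 -0.01] turn z units 0.04 tilt xy [-0.03  0.03] head 90.21 pos [ 0.5482 -0.2734  0.0125] q6 -2.22 F [-0.5 -0.1 -0. ] Mz [ 0.022  0.051 -0.012] grip 0.0438 t 34.75
time: 35.0
position: [0.5487, -0.2736, 0.0129]
tool_rot: [-0.002, 1.0, -0.002, 0.002]
ft_force: [0.0, -0.0, -0.5]
grip_width: 0.0436
shift units [0.08 0.02 0.  ] turn z units 0.05 tilt xy [-0.04  0.03] head 90.23 pos [ 0.5487 -0.2736  0.0129] q6 -2.22 F [ 0.  -0.  -0.5] Mz [-0.001  0.009 -0.007] grip 0.0436 t 35.0
```

View pics/s15.png

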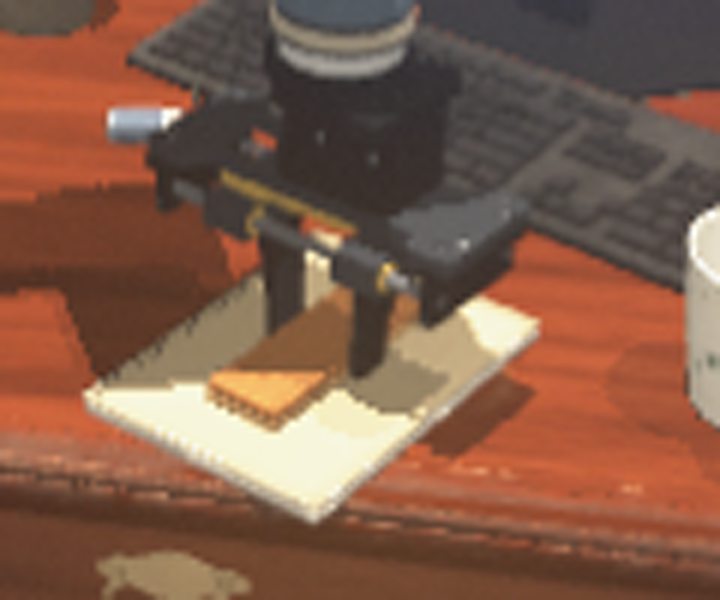

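```bash
python3 -m crank '0 0 0 0 0 0 -.1;0 0 0 0 0 0 -.3;0 0 0 0 0 0 -.3' 5; python3 -m crank '0 0 0 0 0 -.3 -.4;0 0 0 0 0 -.8 -.5;0 0 0 0 0 -.9 -.5;0 0 0 0 0 -.9 -.5;0 0 0 0 0 -.5 -.5'; python3 - <<'E'
from h import *
go(.5455,-.273,.0128,90)
p=cam('wrist','w16')
E
```

```text
time: 35.42
position: [0.549, -0.2739, 0.0129]
tool_rot: [-0.002, 1.0, -0.002, 0.002]
ft_force: [-0.1, -0.8, 0.6]
grip_width: 0.0551
time: 36.05
position: [0.5477, -0.2728, 0.1537]
tool_rot: [-0.002, 1.0, -0.001, 0.001]
ft_force: [-0.4, -0.5, -0.7]
grip_width: 0.0648
shift units [0.06 0.   3.52] turn z units 0.04 tilt xy [-0.03  0.02] head 90.22 pos [ 0.5477 -0.2728  0.1537] q6 -2.22 F [-0.4 -0.5 -0.7] Mz [ 0.011 -0.002  0.074] grip 0.0648 t 36.05
```

View pics/w16.png

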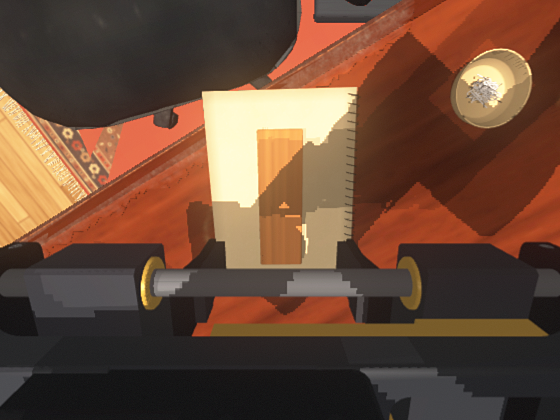

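```bash
python3 -m crank '0 0 0 0 .9 -.5 -.5;0 0 0 0 .9 -.5 -.5;0 0 0 0 .9 0 -.5;0 0 0 0 .9 0 -.5;0 0 0 0 0 0 -.5'; python3 - <<'E'
from h import *
p=cam('top');s=cam('scene','s17')
cv2.imwrite('pics/t17.png',cv2.resize(p['img'][155:265,100:420,::-1],None,fx=2.4,fy=2.4,interpolation=cv2.INTER_CUBIC))
a=s['img'][150:290,170:410,::-1];cv2.imwrite('pics/s17c.png',cv2.resize(a,None,fx=3.2,fy=3.2,interpolation=cv2.INTER_CUBIC))
for k in['board_centre','notebook_top']:
  print(k,[(w(q,d['at']).round(3).tolist(),round(d['score'],2)) for q in(p,s) for d in spotter.boxes_of(k,q)[:2]])
E
```

```text
time: 36.72
position: [0.5482, -0.1264, 0.1985]
tool_rot: [-0.001, 1.0, -0.004, 0.005]
ft_force: [0.2, 0.4, 0.0]
grip_width: 0.0649
board_centre [([0.533, -0.272, 0.022], 0.71), ([0.637, 0.36, 0.024], 0.6), ([0.534, -0.279, 0.021], 0.68), ([0.559, 0.194, 0.047], 0.68)]
notebook_top [([0.515, -0.3, 0.009], 0.76), ([0.518, -0.297, 0.009], 0.88)]
```

View pics/t17.png

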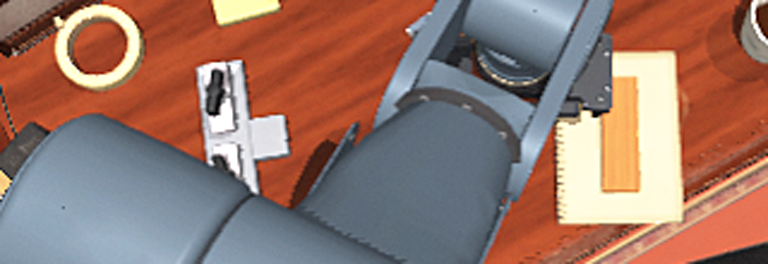

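View pics/s17c.png

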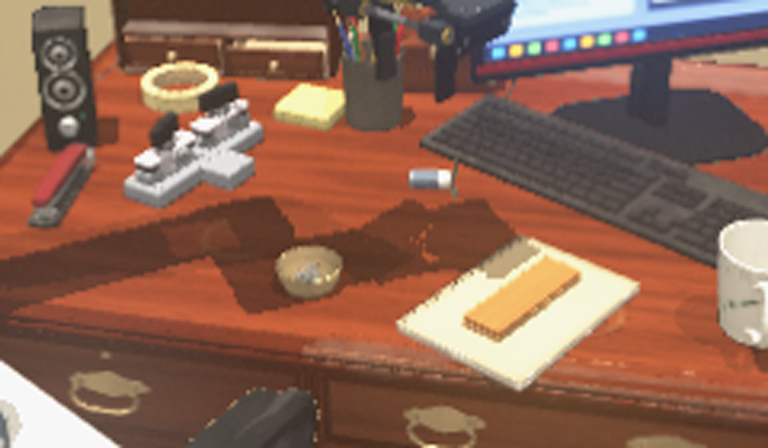

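```bash
python3 - <<'E'
from h import *
p=cam('top')
print(px2w(p,100+620/2.4,155+133.5/2.4,.024))
print(robot.hand_in())
E
```

```text
[ 0.54205124 -0.2747196   0.024     ]
the job is handed in; nothing more can be done
None
```

The job is handed in: both knobs are backed off, and the board is out of the clamp and lying flat on the middle of the notebook. It took about 37 s.

- **Left knob:** it tightened counter-clockwise, reaching about 0.30 N m while I was feeling for the direction. It loosens clockwise, so it has the left-hand thread. I turned it about 79°.
- **Right knob:** it gives counter-clockwise at about 0.13 N m. I also turned it about 79°.
- **Strap rise:** after letting go, the pictures show the knobs about 74–75° round, which works out at roughly 2.6 mm for each strap. That comes from the knob angles; I did not measure the strap heights directly.
- **Drawing the board:** it slid out level for more than 70 mm with under 1 N on the wrist, so no strap was gripping it.
- **Extra step:** my first grip was too low to lay the board down, because the fingertips stuck out about 11 mm below it. I rested the board on the notebook's far edge, letting go from an estimated 1 mm or less. I then gripped it higher at its middle and set it down in the centre.

**Last checks:**
- The top camera put the board's centre at (0.542, −0.275). I had measured the notebook's middle from its corners at about (0.542, −0.2735).
- The network put the board about 9 mm nearer the robot than that, and its notebook middle was about 25 mm off in x and y. The arm was covering part of the notebook at the time, so I relied on the corner measurement.
- The last pictures show the board flat and the mug, stapler and other small things where they were. I checked those by eye only. The gripper was clear of everything.

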